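# Screw the lid back on the coil-core jar

## Robot

A 7-joint arm with a two-finger parallel gripper is mounted at the origin on the work surface. World frame = base frame: x ahead of the robot, y to its left, z up, the work surface at z = 0. Lengths are in mm, angles in rad, forces in N, time in s.
With the tool pointing down it reaches from about 400 to 850 mm from the base axis. Payload 4.4 kg.
Tool frame: the origin (TCP) lies midway between the tips of the shut fingers; the grasp point (between the pads) lies 19 mm behind it (bot.grip_point_offset is the distance from the TCP to the grasp point, in mm); z points along the fingers, y is the direction in which the jaws open and shut (so a half turn about z gives the same grasp; the last joint's range is limited). The gripper opens to 94 mm and grips with 3 to 60 N. Pads are 16 mm wide; open, the fingers measure 119 mm over their backs; the gripper's body (75 mm by 177 mm) begins 78 mm behind the grasp point.
Start: joints at [1.064, 0.628, 0.038, 1.517, -0.027, 0.996, -0.02], TCP at [277.36, -587.869, 205.478] pointing down, gripper open.
Joint ranges: [-3.06, 3.06], [-0.37, 2.12], [-1.25, 1.32], [0.18, 2.47], [-1.1, 4.24], [0.23, 1.98], [-2.94, 2.94]. Speed limits (rad/s): [2.57, 2.57, 3.14, 3.14, 3.14, 3.14, 3.14].

## Interface

Orientations are given as a unit quaternion [w, x, y, z].
In Python, from cell import bot gives the robot as it stands. The module is installed in compiled form; this text tells all that it offers.
- The arm moves only by the shell command python3 -m handwheel 'ROWS' [OPENING]. ROWS is JSON, a list that holds one entry, the list of rows, each a list of 4 numbers: the shift along the tool's x, y, z in m, then the turn about the tool's z in rad. In form: [[[tx, ty, tz, turn], ...]]. A call has 1 to 5 rows; each row is the pose to reach, as a shift and turn from the pose measured when the call began, along the tool's axes at that moment; what a row does not reach only later rows make up. A row lasts 1/12 s, in which the tool goes at most 41.7 mm and 7.16 degrees, less where a joint would pass 70% of its speed; a pose out of reach is approached as far as the arm can. A call with a gripper value outside its range is refused whole. OPENING is the opening, from 0 (shut) to 1 (fully open), set as the call begins (- or left out, the last holds). The fingers move at their own pace and stop on an object; the grip force is fixed at half the most. Time passes only in rows, so rows that repeat a pose let the fingers close. It gives the time, the measured TCP pose, the force and the opening at its end, in the units of the state.
- bot.observe(): the state, without advancing time (a new reading comes with each control period).
- bot.get_image(name): name is "side" or "top"; returns the picture (384x512x3 uint8, red, green, blue); there is no depth.
- bot.camera_params(name): a dict with "fx", "fy", "cx", "cy" (pixels), "D" ([k1, k2, p1, p2, k3] as OpenCV has them; the pictures are not rectified), "world_from_camera" (4x4, takes a point from camera to world coordinates). Camera axes: x right, y up, looking along -z (the intrinsics and any distortion apply to the point x, -y, -z); pixel columns grow to the right and rows downward; lengths in mm; the calibration is good to about 2 mm. A picture is of the moment at which its call begins. camera_params takes no time and is no camera call.
- bot.finish_job(): hands the job in, once; it reports no verdict.
The state is a dict: "clock": time; "joints": joint angles; "dq": joint speeds; "joint_efforts": joint torques, N m; "tool_pos": TCP position; "ee_rot": TCP orientation; "ft_force": force on the tool from outside, world axes, zero at the start; "ft_torque": the same for the moment, N m; "gripper_width": finger opening in mm.
Only numpy, scipy, OpenCV 4.12 (cv2) and the standard library are available. Lean on these libraries where they do the work, as an engineer would, in place of code of your own. Each camera call takes 0.05 s, during which the arm holds its last target.

## Task

Slide the open square jar fully home into the white bench stop. Then set the grey screw lid level on its neck, on top of the thread, with the grip bar running from side to side of the jar (parallel to the stop's back wall), turn it back anticlockwise until it can drop down into the thread, and tighten it clockwise, fully down, until it stops. Let go, and leave the other things on the bench alone.

Things in the scene. Friction and masses are not known exactly. Their poses are not given: they have to be found in the camera images.
- stop: White U-shaped bench stop, fixed, 34 mm high, open towards its own -x (towards the robot). Inner width 73 mm, mouth flared to about 104 mm, smooth and slippery. Origin: on the table, where the jar's centre is when the jar is fully home. Back wall's inner face at x = +34.5 mm, side walls from there to x = -17 mm, flares on to x = -59 mm. The jar slides in along +x; home, its -x face is at x = -34 mm.
- jar_body (a point): Centre of the body of the open white jar (about 0.5 kg, loose), half-way up its square part: 68 by 68 mm, 50 mm high. 25 mm above the table. x points away from the robot (into the stop), y to the left, z up. Above the body a round neck, 42 mm across (coned to 38 mm at the rim), 20 mm high.
- jar_mouth (a point): Centre of the jar's rim, 70 mm above its underside, jar axes. The neck has two thread ribs half a turn apart, 53 mm across, 3 mm thick, falling 3 mm per rad clockwise (from above) from just under the rim. A wall stands on each rib 1.55 rad from its start: a lid lying on the ribs cannot be turned on clockwise past it, only back off the rib's start. The lid has 1.7 mm radial play.
- lid_bar (a point): Centre of the grip bar of the grey round screw lid (about 70 g, loose, right way up). Bar 48 mm long (x), 14 mm wide (y), 24 mm high, gripped across y from above. The lid is 64 mm across, 41 mm high: skirt 13 mm, plate 4 mm, bar. The point is 29 mm above the skirt's lower edge, 12 mm below the bar's top. It is 16 mm above jar_mouth when the lid is fully down.
- jar_caught (a point): At the rim's centre; its x axis is the bar's direction when turned back well off the ribs: 1.0 rad anticlockwise of crosswise (crosswise: along the jar's y; half a turn is the same). Set on crosswise, the lid rides on the ribs with its bar centre 26 mm above jar_mouth. Turned back 0.65 to 1.3 rad it can be pressed down into the thread, bar centre then 18 to 20 mm above it.
- jar_tight (a point): At the rim's centre; its x axis is the bar's direction when well tightened: 0.8 rad clockwise of crosswise. Turned clockwise in the thread the lid sinks 3 mm per rad, touches the rim just past crosswise, binds from about 0.5 rad past crosswise, and meets a solid stop at about 0.9 rad.
- coil_mid (a point): Bystander: black ferrite rod 110 mm long with a copper winding, on two wooden feet, 23 mm high; this point is its middle, rod along y.
- battery: Bystander: black battery block 65 by 90 by 85 mm, origin under its centre.
- meter: Bystander: flat grey hand meter 120 by 75 by 32 mm, origin under its centre.
Mind the look-alikes: they are no part of the job. What is shaped like the part that bears lid_bar but brown is not meant.

How it is judged (in metres and radians):
On the way, in this order (a step that is already met when the one before it is completed fails the run):
1. the jar is fully home in the bench stop, upright (x of jar_mouth in the frame of stop above -0.006 m and y of jar_mouth in the frame of stop between -0.006 and 0.006 m and angle between jar_mouth's own z axis and vertical below 0.06 rad), for 0.2 s.
2. the lid rides level on top of the jar's thread, its bar crosswise (all of step 1 and angle between lid_bar's own z axis and vertical below 0.1 rad and horizontal distance between lid_bar and jar_mouth below 0.005 m and z of lid_bar in the frame of jar_mouth between 0.0225 and 0.0295 m and angle between the x axis of lid_bar and the y axis of jar_mouth, either way round below 0.35 rad), for 0.2 s.
3. turned back, the lid has dropped level into the thread start (all of step 1 and angle between lid_bar's own z axis and vertical below 0.1 rad and horizontal distance between lid_bar and jar_mouth below 0.005 m and z of lid_bar in the frame of jar_mouth below 0.0205 m and angle between the x axis of lid_bar and the x axis of jar_caught, either way round below 0.6 rad), for 0.1 s.
At the end, for the whole second after the job is handed in: The jar is home in the stop (within 6 mm of the back wall, 6 mm sideways, upright), and the lid is on it, released and at rest: centred within 5 mm, level within 0.06 rad, within 1.5 mm of fully down, and turned clockwise into the tight range (bar between 0.5 and 1.1 rad clockwise of crosswise) (all of step 1 and angle between lid_bar's own z axis and vertical below 0.06 rad and horizontal distance between lid_bar and jar_mouth below 0.005 m and z of lid_bar in the frame of jar_mouth below 0.0175 m and angle between the x axis of lid_bar and the x axis of jar_tight, either way round below 0.3 rad and linear speed of lid below 0.02 m/s); the robot touches nothing.
It fails at once if the jar is tipped (angle between jar_mouth's own z axis and vertical above 0.3 rad).
It fails at once if a bystander is shifted by more than 20 mm (distance of any of coil_mid, battery, meter from where it was at the start of the episode above 0.02 m).
It also fails if it takes over 69 s, if anything falls off the work surface, if the arm or the gripper's body presses on something with over 40 N, if the wrist force passes 120 N, or if a joint passes its speed limit or range.

## Working session

There is one attempt and no reset: what is moved stays moved. The work goes in short steps, Python scripts to look and compute and a shell command to move; the robot and the scene stay as the last step left them, time stands still between calls to the robot, and variables do not carry over. Pictures are saved under pics/ and viewed, and the job is handed in when it is done.

```bash
mkdir -p pics; ls; python3 - <<'E'
from cell import bot
import cv2
s=bot.observe()
for k,v in s.items(): print(k,v)
for n in ("side","top"):
    im=bot.get_image(n); cv2.imwrite(f"pics/{n}0.png",im[:,:,::-1])
    p=bot.camera_params(n); print(n,p)
E
```

```text
pics
clock 0.0
joints [ 1.06420417  0.62935677  0.03846088  1.51835873 -0.02700323  0.99632517
 -0.01997521]
dq [ 0.00117713 -0.00026485  0.00055846 -0.0015205  -0.00025034  0.0019427
 -0.0002629 ]
joint_efforts [ 7.42917273e-04 -5.49724460e+01  1.14359457e+00 -1.86631358e+01
 -5.22467284e-02  2.37952941e-02  1.92352536e-04]
tool_pos [ 277.05230764 -587.24616497  204.55057154]
ee_rot [-9.37478025e-04  9.75809616e-01  2.18619905e-01 -2.27673308e-04]
ft_force [-0.28771962 -0.56010883  0.03220868]
ft_torque [ 0.03927393  0.03045614 -0.03312561]
gripper_width 93.91867788544776
side {'fx': 439.3423973896703, 'fy': 439.3423973896703, 'cx': 259.07259633623016, 'cy': 194.64100236952711, 'D': array([0.04514019, 0.        , 0.        , 0.        , 0.        ]), 'world_from_camera': array([[-7.69025037e-01,  3.87782443e-01, -5.08158706e-01,
         2.61946038e+01],
       [-6.39008562e-01, -4.45995776e-01,  6.26702342e-01,
         6.92555111e+02],
       [ 1.63875287e-02,  8.06667555e-01,  5.90778219e-01,
         7.27980012e+02],
       [ 0.00000000e+00,  0.00000000e+00,  0.00000000e+00,
         1.00000000e+00]])}
top {'fx': 453.40312180949866, 'fy': 453.40312180949866, 'cx': 259.39660803725957, 'cy': 187.64464505474308, 'D': array([-0.17788657,  0.        ,  0.        ,  0.        ,  0.        ]), 'world_from_camera': array([[-2.85188071e-02,  9.84759280e-01, -1.71568754e-01,
         3.57300931e+02],
       [-9.99565866e-01, -2.93654246e-02, -2.39815368e-03,
         3.80921139e+01],
       [-7.39979339e-03,  1.71425877e-01,  9.85169230e-01,
         1.18662429e+03],
       [ 0.00000000e+00,  0.00000000e+00,  0.00000000e+00,
         1.00000000e+00]])}
```

View pics/side0.png

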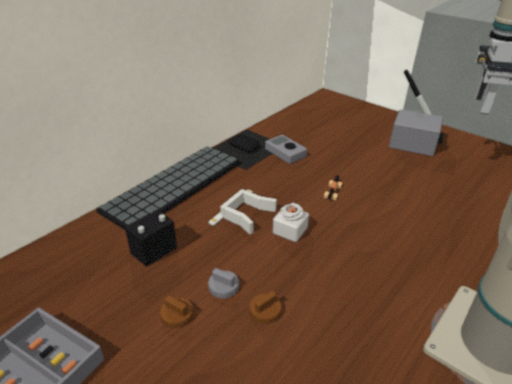

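View pics/top0.png

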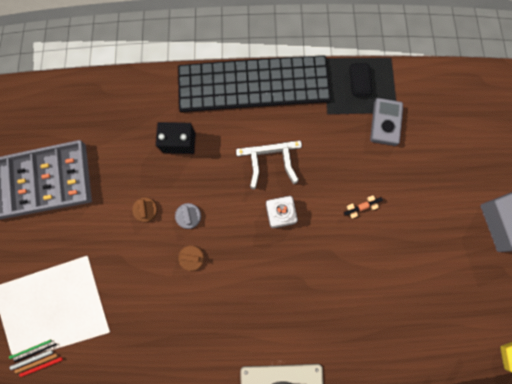

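The pictures show the jar at top (282,212) and side (291,222), and the stop at top (270,160). Lid candidates are grey at top (188,216) / side (224,284), brown at top (145,210), and brown at top (191,258). I choose the grey one and check it in a close crop.

```bash
cat > h.py <<'E'
import numpy as np,cv2
from cell import bot
F=np.diag([1,-1,-1.])
def ray(n,uv):
    p=bot.camera_params(n);K=np.array([[p['fx'],0,p['cx']],[0,p['fy'],p['cy']],[0,0,1]])
    q=cv2.undistortPoints(np.array(uv,float).reshape(-1,1,2),K,p['D']).reshape(-1,2)
    W=p['world_from_camera'];d=np.c_[q,np.ones(len(q))]@F@W[:3,:3].T
    return W[:3,3],d
def onz(n,uv,z):
    o,d=ray(n,uv); t=(z-o[2])/d[:,2]; return o+d*t[:,None]
def tri(a,b):
    oa,da=ray('top',[a]);ob,db=ray('side',[b]);da=da[0];db=db[0]
    t=np.linalg.lstsq(np.c_[da,-db],ob-oa,rcond=None)[0]
    A=oa+da*t[0];B=ob+db*t[1];return (A+B)/2,np.linalg.norm(A-B)
def proj(n,P):
    p=bot.camera_params(n);K=np.array([[p['fx'],0,p['cx']],[0,p['fy'],p['cy']],[0,0,1]])
    W=p['world_from_camera'];Q=(np.atleast_2d(P)-W[:3,3])@W[:3,:3]@F
    return cv2.projectPoints(Q,np.zeros(3),np.zeros(3),K,p['D'])[0].reshape(-1,2)
def crop(im,x0,y0,x1,y1,s,f):
    c=cv2.resize(im[y0:y1,x0:x1,::-1],None,fx=s,fy=s,interpolation=cv2.INTER_CUBIC)
    for x in range((x0+9)//10*10,x1,10):
        cv2.putText(c,str(x),((x-x0)*s,8),0,.3,(0,255,255));cv2.line(c,((x-x0)*s+s//2,10),((x-x0)*s+s//2,15),(0,255,255))
    for y in range((y0+9)//10*10,y1,10): cv2.putText(c,str(y),(0,(y-y0)*s+s//2+3),0,.3,(0,255,255));cv2.line(c,(20,(y-y0)*s+s//2),(25,(y-y0)*s+s//2),(0,255,255))
    cv2.imwrite(f,c)
E
python3 - <<'E'
from h import *
t=cv2.imread('pics/top0.png')[:,:,::-1];s=cv2.imread('pics/side0.png')[:,:,::-1]
crop(t,170,130,310,235,5,'pics/c1.png');crop(s,195,180,320,310,4,'pics/c2.png')
E
```

```text
(no output)
```

View pics/c1.png

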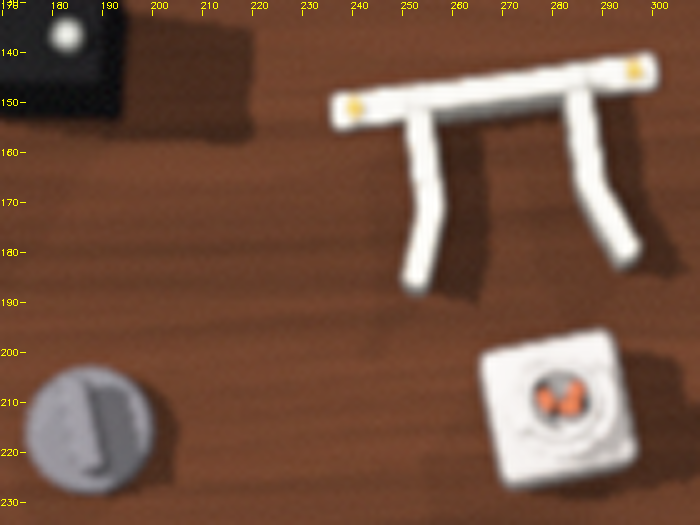

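View pics/c2.png

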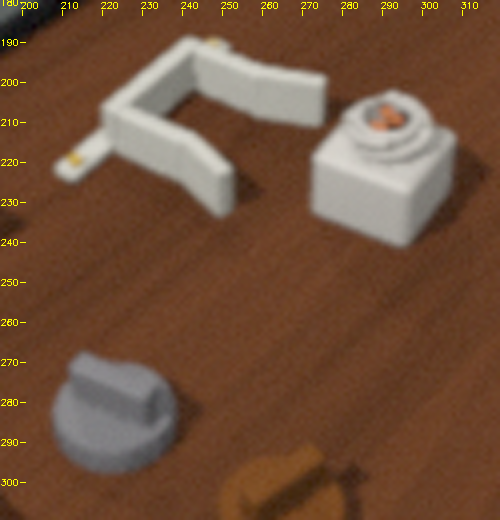

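```bash
python3 - <<'E'
from h import *
t=cv2.imread('pics/top0.png')[:,:,::-1]
for l,uv,z in [('jar top corners',[(266.5,200),(291.5,196),(297,221),(271,227)],50),('rim',[(281.5,209)],70),
 ('lid',[(187.5,215.8)],8),('bar top',[(186.3,205.5),(189.8,223)],41),
 ('stopL inner',[(256.6,152),(258.6,167.5),(256,188)],34),('stopR inner',[(283,149),(285.6,164),(293,183)],34),('screws',[(241,151.3),(296.5,143.8)],6),
 ('wall back edge',[(249,146.5),(285,142)],34),('wall inner edge',[(258,152),(282,149)],34)]:
    print(l,onz('top',uv,z).round(1).tolist())
# gradient-based masks
m=((t.min(2)>140)).astype(np.uint8)
for c in cv2.findContours(m,0,1)[0]:
    if cv2.contourArea(c)>80:
        r=cv2.minAreaRect(c);
        if 200<r[0][0]<330 and 130<r[0][1]<240: print(r)
E
```

```text
jar top corners [[523.0, 23.8, 50.0], [531.3, -40.0, 50.0], [467.3, -51.3, 50.0], [454.2, 14.6, 50.0]]
rim [[496.4, -12.5, 70.0]]
lid [[493.1, 231.9, 8.0]]
bar top [[516.0, 229.5, 41.0], [470.7, 220.7, 41.0]]
stopL inner [[653.0, 45.5, 34.0], [611.3, 41.5, 34.0], [557.4, 49.7, 34.0]]
stopR inner [[659.0, -23.9, 34.0], [618.5, -29.1, 34.0], [567.6, -46.3, 34.0]]
screws [[663.4, 87.5, 6.0], [679.8, -62.4, 6.0]]
wall back edge [[668.5, 65.1, 34.0], [677.9, -29.9, 34.0]]
wall inner edge [[652.9, 41.9, 34.0], [659.1, -21.3, 34.0]]
((280.90386962890625, 211.0192413330078), (27.064022064208984, 26.867910385131836), 78.69007110595703)
((270.49847412109375, 164.41688537597656), (40.91691589355469, 65.74620819091797), 82.61395263671875)
```

The crop confirms the grey lid: top (187.5,216) with its bar lying roughly away from the robot, and side (224,280). The jar is open, with its mouth at top (281.5,209) and side (292,209). The stop opens towards the robot. I'll cross-check these with the side view.

```bash
python3 - <<'E'
from h import *
t=cv2.imread('pics/top0.png')[:,:,::-1];s=cv2.imread('pics/side0.png')[:,:,::-1]
print('rim',tri((281.5,209),(291.5,208.5)))
print('screwL',tri((241,151.3),(213,219.5)),'screwR',tri((296.5,143.8),(248,189.5)))
print('proj',proj('side',[[496,-12.5,70],[493,232,17],[493,232,41],[516,236,41],[470,228,41]]).round(1).tolist())
crop(s,200,260,245,305,12,'pics/c3.png');crop(t,170,198,205,233,15,'pics/c4.png')
for n,im,box in(('top',t,(165,195,212,235)),('side',s,(200,260,246,304))):
    x0,y0,x1,y1=box;c=im[y0:y1,x0:x1].astype(int)
    m=((c[...,2]>c[...,0]-5)&(c.max(2)>70)).astype(np.uint8)
    n_,lab,st,ce=cv2.connectedComponentsWithStats(m);i=1+st[1:,4].argmax();print(n,st[i],ce[i]+[x0,y0])
    print(cv2.fitEllipse(max(cv2.findContours((lab==i).astype(np.uint8),0,1)[0],key=len)))
E
```

```text
rim (array([496.0051274 , -12.61190631,  70.54111821]), np.float64(0.7019686347111478))
screwL (array([664.45432622,  88.43776804,   7.54088282]), np.float64(3.411804976097625)) screwR (array([677.33502582, -61.42759248,  15.78594358]), np.float64(0.4876680951448005))
proj [[291.3, 208.7], [223.5, 281.7], [223.2, 273.9], [214.1, 269.8], [232.5, 278.1]]
top [ 11   9  24  24 456] [187.78289474 215.6995614 ]
((22.768274307250977, 20.705604553222656), (23.13505744934082, 23.32327651977539), 96.24066162109375)
side [  9   9  29  28 617] [223.02431118 283.47811994]
((22.94593048095703, 23.400127410888672), (25.967416763305664, 28.921960830688477), 108.44537353515625)
```

View pics/c3.png

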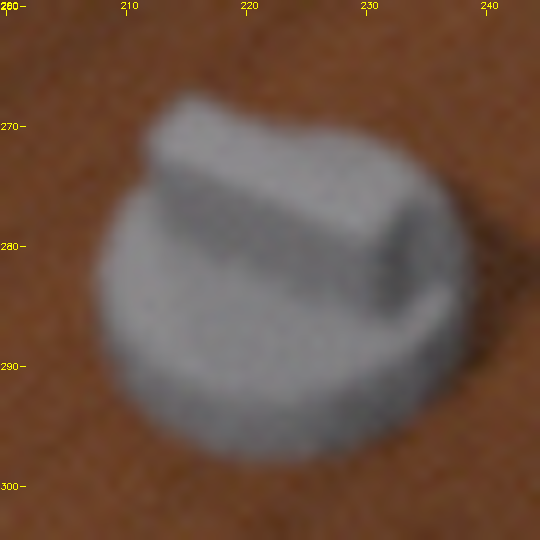

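View pics/c4.png

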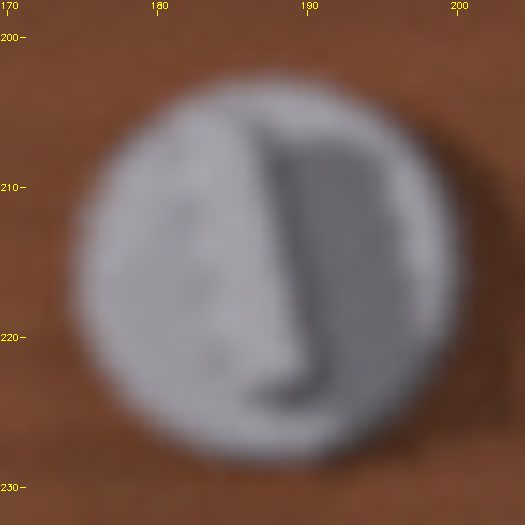

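```bash
python3 - <<'E'
from h import *
def a(P): d=P[1]-P[0];return np.degrees(np.arctan2(d[1],d[0])),P.round(1).tolist()
print(a(onz('top',[(189.7,221.5),(187.2,207.5)],41)))
print(a(onz('side',[(230.3,279.5),(212.3,273)],41)))
print(a(onz('side',[(230.3,285.5),(213.3,278)],17)))
print(onz('top',[(187.77,215.7)],12))
# stop: side view inner edges top
# battery position
print('bat',onz('top',[(175,138)],85))
E
```

```text
(np.float64(9.842090404353248), [[474.6, 220.9, 41.0], [510.7, 227.2, 41.0]])
(np.float64(15.13366162319266), [[470.8, 233.9, 41.0], [512.3, 245.1, 41.0]])
(np.float64(10.86944854642693), [[474.7, 230.4, 17.0], [517.2, 238.6, 17.0]])
[[492.92689878 230.52875454  12.        ]]
bat [[683.46039004 251.37031253  85.        ]]
```

```bash
cat > d.py <<'E'
import sys,numpy as np
from cell import bot
from scipy.spatial.transform import Rotation as R
def st():
    s=bot.observe();w,x,y,z=s['ee_rot'];r=R.from_quat([x,y,z,w]).as_matrix()
    return s,r
s,r=st();phi=np.arctan2(r[1,0],r[0,0])
print('t%.2f'%s['clock'],'p',s['tool_pos'].round(1),'phi %.3f'%phi,'tilt %.3f'%np.arccos(-r[2,2]),'F',s['ft_force'].round(1),'T',s['ft_torque'].round(2),'w %.1f'%s['gripper_width'],'j7 %.2f'%s['joints'][6])
if len(sys.argv)>4:
    x,y,z,ph=map(float,sys.argv[1:5])
    d=r.T@(np.array([x,y,z])-s['tool_pos'])/1000
    print('delta',d.round(4),'turn %.3f'%((phi-ph+np.pi)%(2*np.pi)-np.pi))
E
python3 d.py 434 -21.5 205 0.11
```

```text
t0.10 p [ 277.1 -587.3  204.7] phi 0.441 tilt 0.002 F [ 0.2 -0.   0.4] T [ 0.02 -0.05  0.04] w 93.8 j7 -0.02
delta [ 3.833e-01 -4.448e-01  4.000e-04] turn 0.331
```

```bash
python3 -m handwheel '[[[0.38,-0.44,0,0.33],[0.38,-0.44,0,0.33],[0.38,-0.44,0,0.33],[0.38,-0.44,0,0.33],[0.38,-0.44,0,0.33]]]' 0.35; python3 d.py 434 -21.5 205 0.11
```

```text
clock: 0.52
tool_pos: [333.1, -385.0, 205.1]
ee_rot: [-0.001, 0.998, 0.055, -0.001]
ft_force: [1.5, -0.3, 1.1]
gripper_width: 64.0
t0.52 p [ 333.1 -385.   205.1] phi 0.110 tilt 0.002 F [ 1.5 -0.3  1.1] T [-0.01  0.    0.  ] w 64.0 j7 -0.58
delta [ 0.1403 -0.3502  0.0007] turn 0.000
```

```bash
python3 -m handwheel '[[[0.14,-0.35,0,0],[0.14,-0.35,0,0],[0.14,-0.35,0,0],[0.14,-0.35,0,0],[0.14,-0.35,0,0]]]'; python3 d.py 432 -21.5 100 0.11
```

```text
clock: 0.93
tool_pos: [388.3, -184.3, 205.6]
ee_rot: [-0.001, 0.998, 0.055, -0.001]
ft_force: [0.9, -0.3, 0.1]
gripper_width: 34.0
t0.93 p [ 388.3 -184.3  205.6] phi 0.110 tilt 0.002 F [ 0.9 -0.3  0.1] T [ 0.01 -0.06  0.05] w 34.0 j7 -1.03
delta [ 0.0614 -0.1568  0.1058] turn -0.000
```

```bash
python3 -m handwheel '[[[0.061,-0.157,0.105,0],[0.061,-0.157,0.105,0],[0.061,-0.157,0.105,0],[0.061,-0.157,0.105,0],[0.061,-0.157,0.105,0]]]'; python3 d.py 432 -21.5 16 0.11
```

```text
clock: 1.35
tool_pos: [431.4, -18.6, 99.5]
ee_rot: [-0.001, 0.998, 0.056, -0.001]
ft_force: [-0.0, -0.3, -0.1]
gripper_width: 33.0
t1.35 p [431.4 -18.6  99.5] phi 0.112 tilt 0.003 F [-0.  -0.3 -0.1] T [0.02 0.04 0.05] w 33.0 j7 -1.40
delta [0.0004 0.0032 0.0835] turn 0.002
```

```bash
python3 -m handwheel '[[[0,0.003,0.035,0],[0,0.003,0.07,0],[0,0.003,0.083,0],[0,0.003,0.083,0]]]'; python3 d.py 579.8 2.1 16 0.11; python3 - <<'E'
from h import *
t=bot.get_image('top');s=bot.get_image('side')
crop(t,225,130,325,260,4,'pics/t1.png');crop(s,200,170,350,280,4,'pics/s1.png')
E
```

```text
clock: 1.68
tool_pos: [425.3, -20.3, 18.1]
ee_rot: [-0.004, 0.998, 0.056, -0.01]
ft_force: [-0.3, 0.1, 0.7]
gripper_width: 32.6
t1.68 p [425.3 -20.3  18.1] phi 0.112 tilt 0.022 F [-0.3  0.1  0.7] T [ 0.06  0.   -0.03] w 32.6 j7 -1.00
delta [ 0.156 -0.005 -0.001] turn 0.002
```

View pics/t1.png

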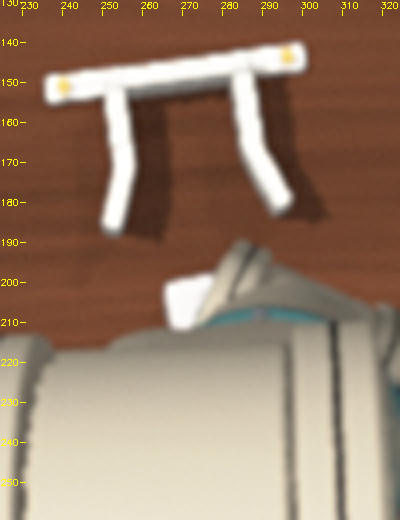

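View pics/s1.png

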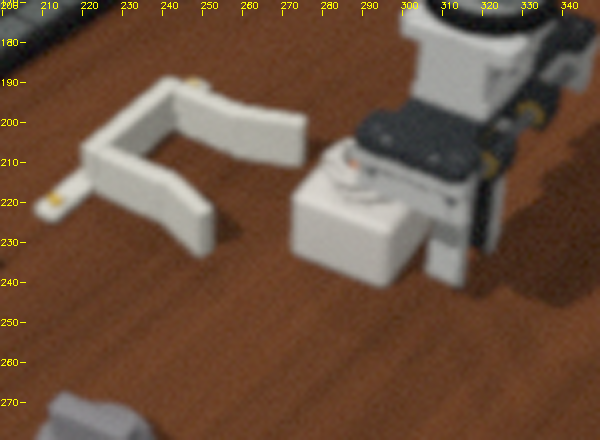

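The view shows the two fingers standing behind the jar (side (450/4+200, ...) ≈ (312,232)), jar untouched at side (290,220). I push gently along the stop axis.

```bash
python3 -m handwheel '[[[0.015,-0.0005,-0.001,0],[0.025,-0.001,-0.001,0],[0.035,-0.001,-0.001,0],[0.045,-0.0015,-0.001,0],[0.055,-0.002,-0.001,0]]]'; python3 d.py 579.8 2.1 16 0.11
```

```text
clock: 2.2
tool_pos: [476.5, -12.8, 19.6]
ee_rot: [-0.003, 0.998, 0.054, -0.013]
ft_force: [-7.4, -1.2, 7.1]
gripper_width: 32.6
t2.20 p [476.5 -12.8  19.6] phi 0.109 tilt 0.027 F [-7.4 -1.2  7.1] T [-0.2   1.61 -0.03] w 32.6 j7 -1.06
delta [ 0.1044 -0.0036  0.001 ] turn -0.001
```

```bash
python3 -m handwheel '[[[0.01,-0.0005,0.0,0],[0.02,-0.001,0.0,0],[0.03,-0.001,0.0,0],[0.04,-0.0015,0.0,0],[0.05,-0.002,0,0]]]'; python3 d.py 579.8 2.1 19 0.11;python3 - <<'E'
from h import *
t=bot.get_image('top');s=bot.get_image('side')
crop(t,225,130,325,260,4,'pics/t2.png');crop(s,200,170,350,280,4,'pics/s2.png')
E
```

```text
clock: 2.62
tool_pos: [521.6, -6.2, 18.8]
ee_rot: [-0.003, 0.998, 0.054, -0.017]
ft_force: [-7.1, -0.6, 6.9]
gripper_width: 33.2
t2.62 p [521.6  -6.2  18.8] phi 0.108 tilt 0.035 F [-7.1 -0.6  6.9] T [-0.17  1.67 -0.01] w 33.2 j7 -1.10
delta [ 0.0587 -0.0021 -0.0022] turn -0.002
```

View pics/s2.png

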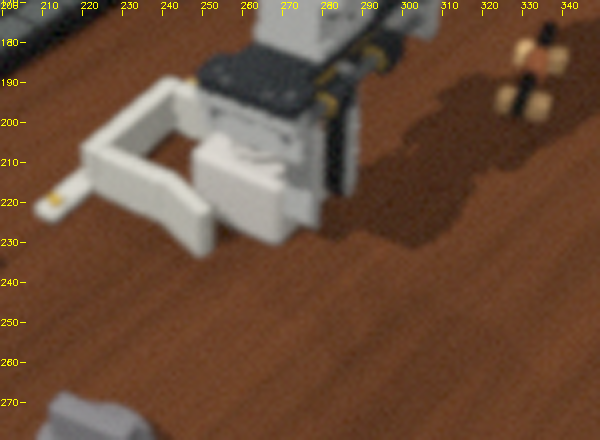

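View pics/t2.png

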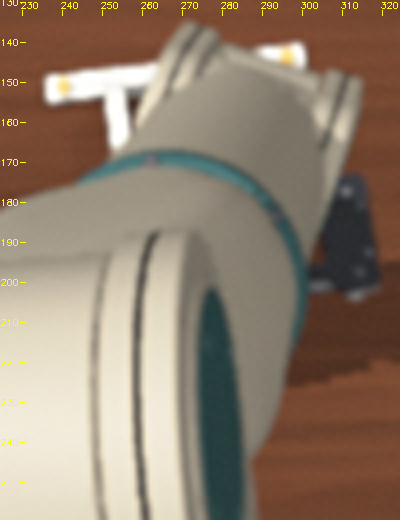

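The jar is at the stop's mouth, upright, at side (262,222). The fingers are flush behind it. I continue the push.

```bash
python3 -m handwheel '[[[0.008,0,-0.001,0],[0.016,-0.001,-0.001,0],[0.024,-0.001,-0.0015,0],[0.032,-0.001,-0.0015,0],[0.04,-0.0015,-0.002,0]]]'; python3 d.py 579.8 2.1 19 0.11
```

```text
clock: 3.13
tool_pos: [541.5, -0.5, 18.6]
ee_rot: [-0.006, 0.998, 0.052, -0.035]
ft_force: [-9.2, 3.0, 4.9]
gripper_width: 32.6
t3.13 p [ 5.415e+02 -5.000e-01  1.860e+01] phi 0.106 tilt 0.071 F [-9.2  3.   4.9] T [0.79 2.   0.16] w 32.6 j7 -1.13
delta [ 0.0383  0.0014 -0.0031] turn -0.004
```

```bash
python3 - <<'E'
from h import *
s=bot.observe();print(s['joints'].round(3),s['ft_force'],s['ft_torque'],s['tool_pos'])
t=bot.get_image('top');s=bot.get_image('side')
cv2.imwrite('pics/t3.png',t[:,:,::-1]);crop(s,200,60,400,280,3,'pics/s3.png')
E
```

```text
[-0.227  0.804  0.29   1.894 -0.404  0.576 -1.129] [-9.15394584  3.01707168  4.94649826] [0.78639961 2.00393003 0.15555047] [ 5.41456282e+02 -5.13875382e-01  1.85937660e+01]
```

View pics/s3.png

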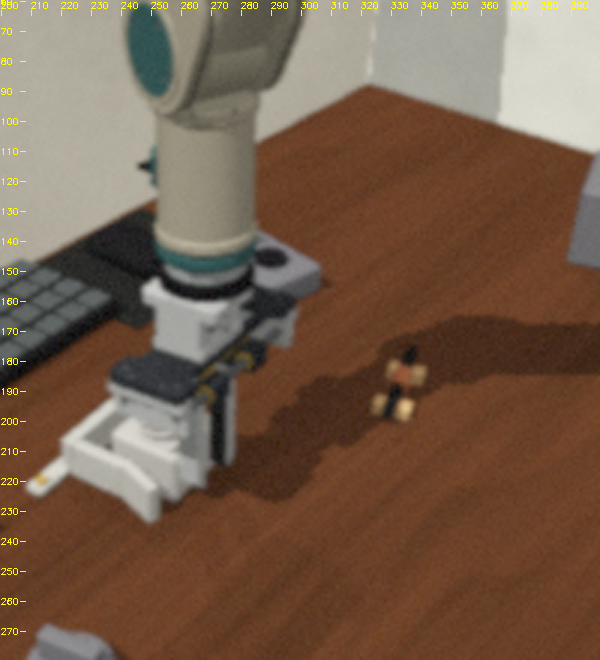

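View pics/t3.png

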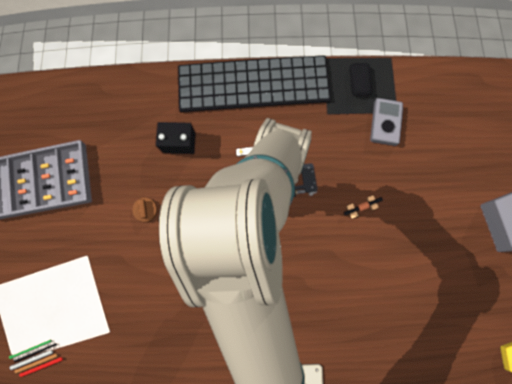

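The jar has entered the flared mouth (side (250,210)), leaning on nothing odd, but the tool is tilting under contact. I'll back off a little to see whether that tilt stays.

```bash
python3 -m handwheel '[[[-0.02,0,-0.0,0],[-0.02,0,0,0]]]'; python3 d.py 579.8 2.1 19 0.11;  python3 -m handwheel '[[[0,0,-0.0,0],[0,0,0,0]]]'; python3 d.py 579.8 2.1 19 0.11; python3 - <<'E'
from h import *
s=bot.get_image('side')
crop(s,200,170,300,240,6,'pics/s4.png')
E
```

```text
clock: 3.4
tool_pos: [538.0, -2.6, 20.7]
ee_rot: [-0.003, 0.998, 0.053, -0.019]
ft_force: [-1.6, -0.1, 0.2]
gripper_width: 32.7
t3.40 p [538.   -2.6  20.7] phi 0.107 tilt 0.038 F [-1.6 -0.1  0.2] T [ 0.05  0.04 -0.03] w 32.7 j7 -1.11
delta [ 0.0421 -0.0003  0.0001] turn -0.003
clock: 3.57
tool_pos: [539.5, -3.0, 21.2]
ee_rot: [-0.002, 0.998, 0.053, -0.018]
ft_force: [-0.0, -0.6, -0.1]
gripper_width: 32.5
t3.57 p [539.5  -3.   21.2] phi 0.106 tilt 0.036 F [-0.  -0.6 -0.1] T [ 0.02 -0.01  0.02] w 32.5 j7 -1.11
delta [ 0.0407 -0.0008  0.0008] turn -0.004
```

View pics/s4.png

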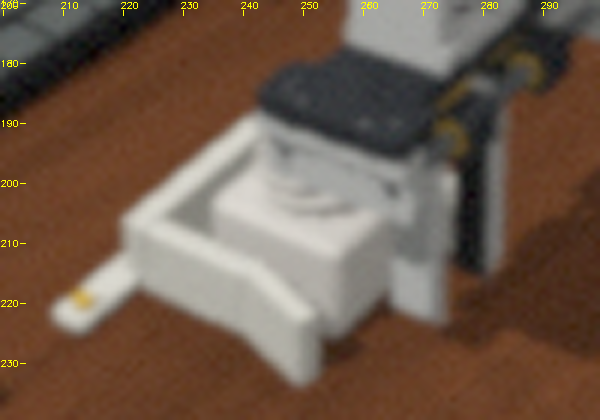

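```bash
python3 -m handwheel '[[[0.01,0,0.001,0],[0.02,0,0.001,0],[0.03,0,0.001,0],[0.04,0,0.001,0],[0.05,0,0.001,0]]]'; python3 d.py 579.8 2.1 19 0.11;  python3 - <<'E'
from h import *
s=bot.get_image('side')
crop(s,200,170,300,240,6,'pics/s5.png')
E
```

```text
clock: 4.03
tool_pos: [582.4, 1.8, 17.9]
ee_rot: [-0.003, 0.998, 0.053, -0.025]
ft_force: [-27.7, -4.0, 25.0]
gripper_width: 32.6
t4.03 p [582.4   1.8  17.9] phi 0.106 tilt 0.051 F [-27.7  -4.   25. ] T [-0.96  6.4  -0.06] w 32.6 j7 -1.15
delta [-0.0026 -0.0006 -0.0009] turn -0.004
```

View pics/s5.png

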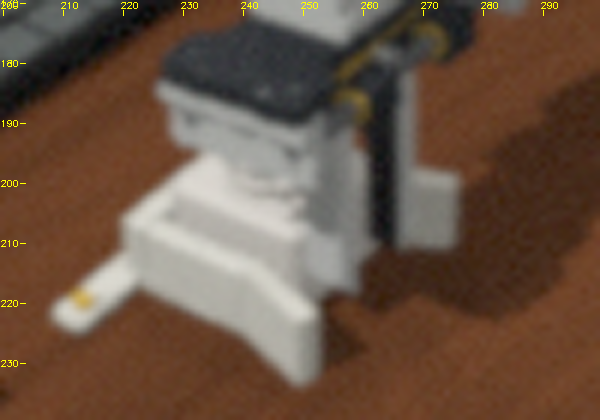

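The jar looks home (side (240,205)), 28 N against the wall. I back off, rise and look.

```bash
python3 -m handwheel '[[[-0.01,0,0,0],[-0.03,0,0,0],[-0.03,0,-0.04,0],[-0.03,0,-0.08,0],[-0.03,0,-0.1,0]]]' 0.6; python3 d.py 493 232 90 0.2
```

```text
clock: 4.5
tool_pos: [560.7, -2.5, 122.9]
ee_rot: [-0.002, 0.998, 0.053, -0.023]
ft_force: [0.6, -0.4, -0.0]
gripper_width: 56.2
t4.50 p [560.7  -2.5 122.9] phi 0.106 tilt 0.047 F [ 0.6 -0.4 -0. ] T [-0.01 -0.05 -0.02] w 56.2 j7 -1.19
delta [-0.0411 -0.2401  0.0365] turn -0.094
```

```bash
python3 d.py 900 -10 200 0.106|tail -1; python3 -m handwheel '[[[0.34,0.03,-0.06,0],[0.34,0.03,-0.06,0],[0.34,0.03,-0.06,0],[0.34,0.03,-0.06,0],[0.34,0.03,-0.06,0]]]' ; python3 d.py 900 -10 200 0.106; python3 - <<'E'
from cell import bot
print(bot.observe()['joints'].round(3))
E
```

```text
delta [ 0.3327  0.0426 -0.0929] turn -0.000
clock: 4.92
tool_pos: [766.6, 1.7, 148.5]
ee_rot: [-0.002, 0.998, 0.053, -0.022]
ft_force: [2.1, -0.1, -0.1]
gripper_width: 55.9
t4.92 p [766.6   1.7 148.5] phi 0.106 tilt 0.045 F [ 2.1 -0.1 -0.1] T [ 0.03 -0.14 -0.04] w 55.9 j7 -1.29
delta [ 0.129   0.0254 -0.0574] turn -0.000
[-0.206  0.926  0.395  1.119 -0.335  1.202 -1.286]
```

```bash
python3 -m handwheel '[[[0.04,0,0,0],[0.08,0.0,0,0],[0.1,0.0,0,0],[0.12,0.0,0,0],[0.14,0,0,0]]]' ; python3 d.py 493 232 150 0.2; python3 - <<'E'
from h import *
print(bot.observe()['joints'].round(3))
t=bot.get_image('top');s=bot.get_image('side')
crop(t,140,130,320,270,4,'pics/t6.png');crop(s,200,170,300,240,6,'pics/s6.png')
E
```

```text
clock: 5.33
tool_pos: [902.0, 16.4, 142.2]
ee_rot: [-0.001, 0.998, 0.053, -0.021]
ft_force: [1.3, 0.2, 0.8]
gripper_width: 56.2
t5.33 p [902.   16.4 142.2] phi 0.105 tilt 0.041 F [1.3 0.2 0.8] T [ 0.03 -0.15  0.01] w 56.2 j7 -1.46
delta [-0.3841 -0.2573  0.0093] turn -0.095
[-0.085  1.292  0.395  0.241 -0.38   1.668 -1.459]
```

View pics/t6.png

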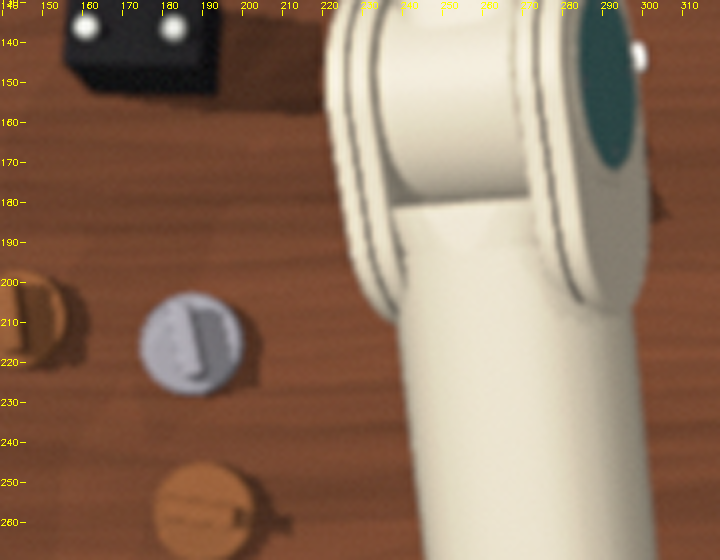

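View pics/s6.png

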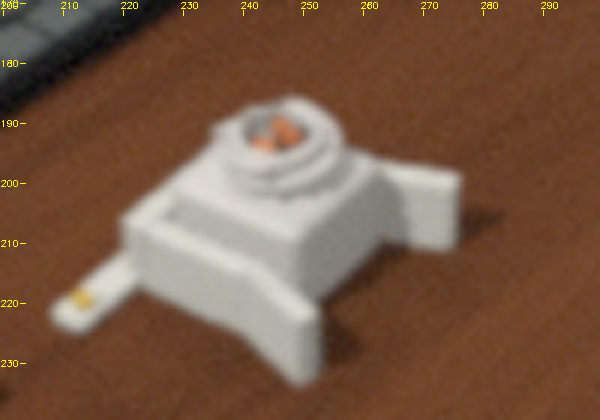

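The side view shows the jar square in the stop with its mouth near (246,191). I push on slightly past the outer reach to see whether the tilt gets undone.

```bash
python3 -m handwheel '[[[0.012,0,0,0],[0.018,0,0,0],[0.018,0,0,0]]]' ; python3 d.py 493 232 150 0.2; python3 - <<'E'
from h import *
print(bot.observe()['joints'].round(3))
print(onz('side',[(245.5,191),(246.5,192)],70))
E
```

```text
clock: 5.68
tool_pos: [908.7, 16.5, 132.9]
ee_rot: [-0.001, 0.999, 0.052, -0.017]
ft_force: [-0.1, 0.5, 0.3]
gripper_width: 56.3
t5.68 p [908.7  16.5 132.9] phi 0.104 tilt 0.035 F [-0.1  0.5  0.3] T [-0.02 -0.01 -0.01] w 56.3 j7 -1.45
delta [-0.3916 -0.2574 -0.0024] turn -0.096
[-0.091  1.332  0.622  0.192 -0.604  1.687 -1.446]
[[628.49394418   5.24538707  70.        ]
 [623.69239185   6.86078189  70.        ]]
```

```bash
python3 -m handwheel '[[[0.04,0,0,0],[0.04,0,0,0],[0.04,0,0,0]]]' ; python3 d.py 493 232 150 0.2; python3 - <<'E'
from h import *
print(bot.observe()['joints'].round(3))
E
```

```text
clock: 5.93
tool_pos: [921.2, 18.7, 128.3]
ee_rot: [-0.001, 0.999, 0.049, -0.002]
ft_force: [0.2, 0.1, -1.4]
gripper_width: 56.2
t5.93 p [921.2  18.7 128.3] phi 0.099 tilt 0.004 F [ 0.2  0.1 -1.4] T [-0.03  0.   -0.02] w 56.2 j7 -1.41
delta [-0.4051 -0.2546 -0.0197] turn -0.101
[-0.11   1.366  1.047  0.193 -1.022  1.681 -1.415]
```

Tilt is undone (0.004). Now to the lid.

```bash
python3 -m handwheel '[[[-0.03,0,0,0],[-0.06,0,-0.01,0],[-0.1,-0.04,-0.02,0],[-0.14,-0.06,-0.02,0],[-0.18,-0.08,-0.02,0]]]' ; python3 d.py 493 232 150 0.2; python3 - <<'E'
from h import *
print(bot.observe()['joints'].round(3))
E
```

```text
clock: 6.35
tool_pos: [786.8, 57.4, 147.6]
ee_rot: [-0.001, 0.999, 0.047, -0.001]
ft_force: [1.7, 1.7, 0.8]
gripper_width: 56.4
t6.35 p [786.8  57.4 147.6] phi 0.095 tilt 0.003 F [1.7 1.7 0.8] T [ 0.04 -0.12  0.02] w 56.4 j7 -1.03
delta [-0.276  -0.2015 -0.0014] turn -0.105
[-0.493  1.126  1.098  1.103 -0.956  1.4   -1.03 ]
```

```bash
python3 -m handwheel '[[[-0.276,-0.201,0,-0.1],[-0.276,-0.201,0,-0.1],[-0.276,-0.201,0,-0.1],[-0.276,-0.201,0,-0.1],[-0.276,-0.201,0,-0.1]]]' ; python3 d.py 493 232 90 0.2; python3 - <<'E'
from h import *
print(bot.observe()['joints'].round(3))
E
```

```text
clock: 6.77
tool_pos: [605.2, 163.6, 148.3]
ee_rot: [-0.002, 0.995, 0.096, -0.001]
ft_force: [0.0, 0.9, -1.2]
gripper_width: 56.4
t6.77 p [605.2 163.6 148.3] phi 0.191 tilt 0.005 F [ 0.   0.9 -1.2] T [ 0.06 -0.03  0.02] w 56.4 j7 -0.87
delta [-0.097  -0.0882  0.0589] turn -0.009
[-0.883  0.956  1.15   1.659 -0.943  1.182 -0.867]
```

```bash
python3 -m handwheel '[[[-0.04,-0.035,0.02,-0.01],[-0.075,-0.07,0.05,-0.01],[-0.097,-0.088,0.059,-0.01],[-0.097,-0.088,0.059,-0.01],[-0.097,-0.088,0.059,-0.01]]]' ; python3 d.py 493 232 60 0.2; python3 - <<'E'
from h import *
print(bot.observe()['joints'].round(3))
t=bot.get_image('top');s=bot.get_image('side')
crop(t,160,130,320,270,5,'pics/t7.png');crop(s,180,200,280,310,5,'pics/s7.png')
E
```

```text
clock: 7.18
tool_pos: [483.7, 234.5, 88.1]
ee_rot: [-0.004, 0.995, 0.102, -0.006]
ft_force: [-0.5, 0.5, 0.6]
gripper_width: 56.4
t7.18 p [483.7 234.5  88.1] phi 0.204 tilt 0.015 F [-0.5  0.5  0.6] T [ 0.05  0.02 -0.03] w 56.4 j7 -0.86
delta [0.0089 0.0046 0.028 ] turn 0.004
[-1.108  0.934  1.089  1.948 -1.044  0.984 -0.855]
```

View pics/t7.png

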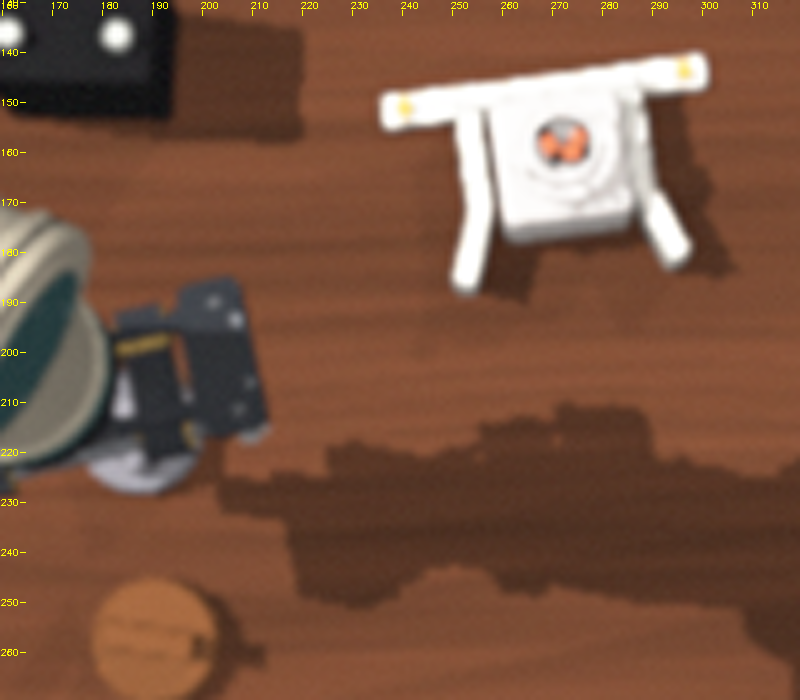

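View pics/s7.png

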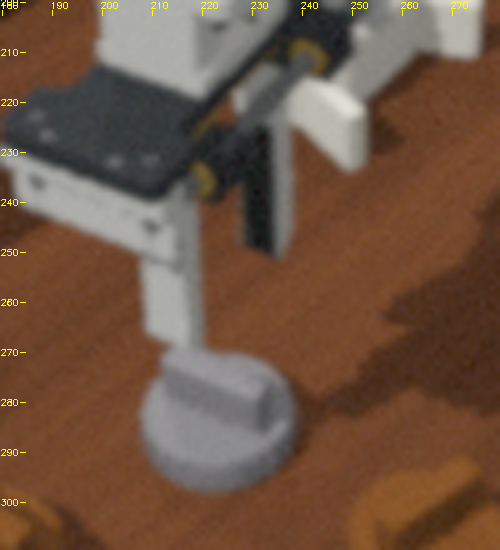

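```bash
python3 -m handwheel '[[[0.009,0.0,0.01,0.004],[0.009,0.0,0.026,0.004],[0.009,0.0,0.026,0.004]]]' ; python3 d.py 493 232 21 0.2; python3 - <<'E'
from h import *
print(bot.observe()['joints'].round(3))
p,e=tri((271.9,157.9),(245.7,191));print('mouth',p,e, onz('top',[(271.9,157.9)],70))
t=bot.get_image('top');s=bot.get_image('side')
crop(t,160,180,240,260,6,'pics/t8.png');crop(s,180,210,280,310,6,'pics/s8.png')
E
```

```text
clock: 7.53
tool_pos: [499.6, 232.3, 63.3]
ee_rot: [-0.003, 0.995, 0.097, -0.002]
ft_force: [-0.2, 0.2, 0.3]
gripper_width: 56.1
t7.53 p [499.6 232.3  63.3] phi 0.194 tilt 0.007 F [-0.2  0.2  0.3] T [-0.03 -0.01 -0.03] w 56.1 j7 -0.86
delta [-0.0063 -0.0007  0.0423] turn -0.006
[-1.059  0.956  1.019  1.932 -1.064  0.928 -0.856]
mouth [626.56500173   6.95476139  71.89295859] 0.38283763237546886 [[627.18793641   7.00492852  70.        ]]
```

View pics/s8.png

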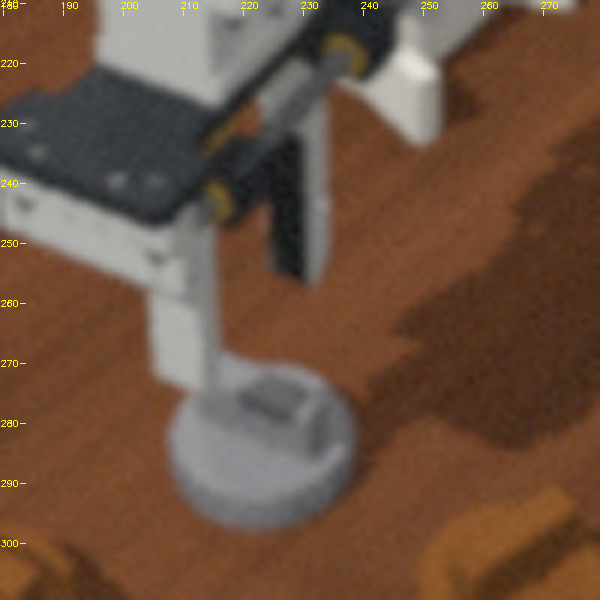

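View pics/t8.png

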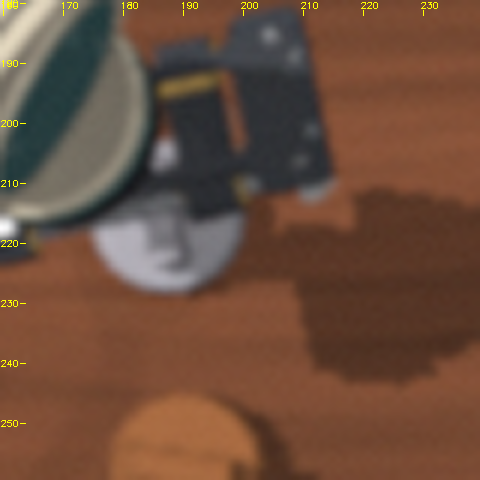

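```bash
python3 - <<'E'
from h import *
print(proj('side',[[499.6,232.3,63.3],[493,232,41],[493,232,29]]))
print(onz('side',[(219.6,265)],63.3))
E
python3 -m handwheel '[[[-0.006,-0.001,0.005,-0.006],[-0.006,-0.001,0.015,-0.006],[-0.006,-0.001,0.02,-0.006]]]' ; python3 d.py 493 232 21 0.2
```

```text
[[220.47766805 264.97244517]
 [223.19780018 273.87850523]
 [223.37131278 277.83041022]]
[[500.93801553 233.55011929  63.3       ]]
clock: 7.88
tool_pos: [494.5, 231.4, 44.9]
ee_rot: [-0.003, 0.995, 0.099, -0.001]
ft_force: [0.2, 0.4, -0.1]
gripper_width: 56.0
t7.88 p [494.5 231.4  44.9] phi 0.199 tilt 0.006 F [ 0.2  0.4 -0.1] T [-0.01  0.02 -0.04] w 56.0 j7 -0.85
delta [-0.0014 -0.0007  0.0239] turn -0.001
```

```bash
python3 -m handwheel '[[[-0.001,-0.0005,0.008,0],[-0.001,-0.0005,0.016,0],[-0.001,-0.0005,0.023,0],[-0.001,-0.0005,0.023,0]]]' ; python3 d.py 493 232 21 0.2
```

```text
clock: 8.22
tool_pos: [493.5, 231.3, 21.5]
ee_rot: [-0.003, 0.995, 0.099, -0.001]
ft_force: [0.1, -0.4, -0.6]
gripper_width: 56.4
t8.22 p [493.5 231.3  21.5] phi 0.198 tilt 0.006 F [ 0.1 -0.4 -0.6] T [ 0.03  0.01 -0.04] w 56.4 j7 -0.85
delta [-0.0004 -0.0008  0.0005] turn -0.002
```

```bash
python3 -m handwheel '[[[0,0,0.0005,0],[0,0,0.0005,0],[0,0,0.0005,0],[0,0,0.0005,0],[0,0,0.0005,0]]]' 0.0; python3 d.py;python3 -m handwheel '[[[0,0,0,0],[0,0,0,0]]]' ; python3 d.py
```

```text
clock: 8.63
tool_pos: [493.7, 231.4, 21.3]
ee_rot: [-0.003, 0.995, 0.099, -0.001]
ft_force: [-0.4, 0.9, 0.4]
gripper_width: 26.6
t8.63 p [493.7 231.4  21.3] phi 0.198 tilt 0.006 F [-0.4  0.9  0.4] T [-0.04  0.02  0.01] w 26.6 j7 -0.85
clock: 8.8
tool_pos: [493.8, 231.4, 21.4]
ee_rot: [-0.003, 0.995, 0.099, -0.001]
ft_force: [-0.1, 0.2, 3.9]
gripper_width: 14.0
t8.80 p [493.8 231.4  21.4] phi 0.198 tilt 0.006 F [-0.1  0.2  3.9] T [-0.12 -0.04  0.03] w 14.0 j7 -0.85
```

```bash
python3 -m handwheel '[[[0,0,0,0],[0,0,-0.01,0],[0,0,-0.03,0],[0,0,-0.055,0],[0,0,-0.08,0]]]' ; python3 d.py;python3 -m handwheel '[[[0,0,-0.015,0],[0,0,-0.018,0],[0,0,-0.018,0]]]'; python3 d.py 623 7 120 1.68; python3 - <<'E'
from h import *
print(bot.observe()['joints'].round(3))
t=bot.get_image('top');s=bot.get_image('side')
crop(s,160,160,280,310,4,'pics/s9.png')
E
```

```text
clock: 9.22
tool_pos: [493.6, 230.5, 102.6]
ee_rot: [-0.002, 0.995, 0.099, -0.002]
ft_force: [1.4, -0.1, -0.8]
gripper_width: 13.8
t9.22 p [493.6 230.5 102.6] phi 0.198 tilt 0.006 F [ 1.4 -0.1 -0.8] T [ 0.03 -0.01  0.02] w 13.8 j7 -0.97
clock: 9.47
tool_pos: [494.1, 230.8, 121.7]
ee_rot: [-0.003, 0.995, 0.099, -0.001]
ft_force: [-0.1, 0.3, -2.2]
gripper_width: 13.8
t9.47 p [494.1 230.8 121.7] phi 0.198 tilt 0.006 F [-0.1  0.3 -2.2] T [ 0.04 -0.01 -0.05] w 13.8 j7 -0.99
delta [8.240e-02 2.447e-01 2.000e-04] turn -1.482
[-1.07   0.825  1.006  1.912 -0.891  0.935 -0.99 ]
```

View pics/s9.png

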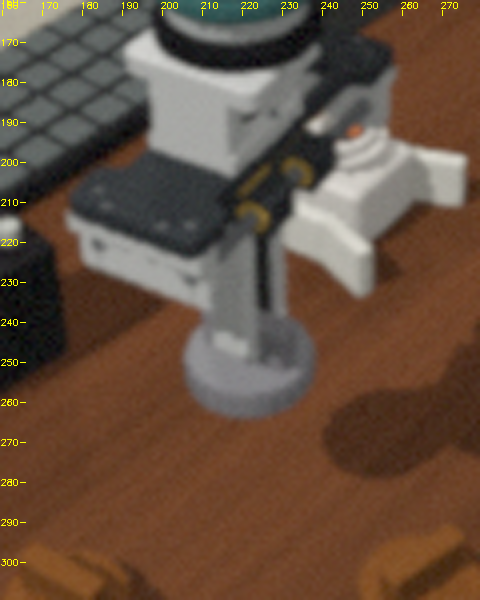

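The lid is held level, its bar between the fingers; skirt outline at side x 206–239, bottom row ~264. I'll compare that with where it should be relative to the TCP.

```bash
python3 - <<'E'
from h import *
a=np.linspace(0,2*np.pi,361)
def sil(n,c):
    P=np.vstack([np.c_[c[0]+32*np.cos(a),c[1]+32*np.sin(a),0*a+z] for z in (c[2],c[2]+17)])
    q=proj(n,P);return q.min(0).round(1),q.max(0).round(1)
s=bot.get_image('side');t=bot.get_image('top')
for n in('side','top'): print(n,sil(n,(494.1,230.8,100.3)),sil(n,(497.1,230.8,100.3)))
crop(s,195,230,250,275,12,'pics/s10.png');crop(t,150,180,230,240,8,'pics/t10.png')
# subpixel silhouette in side rows 245-262
g=s.astype(float); 
for y in (246,248,250,252,254,256):
    row=g[y,195:250]; bl=row[:,2]-row[:,0]*0.55
    print(y,(row[:,0]-row[:,2]).round(0).astype(int).tolist())
E
```

```text
side (array([206.1, 236.2]), array([238. , 264.2])) (array([205. , 235.5]), array([236.9, 263.5]))
top (array([167.3, 197.1]), array([194.8, 224.3])) (array([167.3, 195.9]), array([194.8, 223.1]))
246 [71, 73, 70, 70, 68, 70, 65, 68, 65, 66, 65, 44, 18, 2, -1, 0, -2, -2, 2, 2, 4, 3, 2, 1, 4, 2, 1, 1, 1, 0, -2, -1, -3, -3, -1, 1, 0, 0, -2, -2, 0, -2, 6, 24, 53, 60, 62, 64, 64, 67, 65, 69, 67, 68, 71]
248 [72, 68, 70, 71, 65, 67, 67, 66, 67, 65, 50, 20, 3, 0, 0, -3, 0, -1, 0, -1, 1, 1, 2, 2, 1, 2, 3, 2, 3, 2, -2, -1, 0, 0, -3, -1, -1, -1, 2, -3, 2, -2, 1, 16, 39, 60, 64, 67, 69, 68, 68, 70, 68, 71, 70]
250 [69, 64, 66, 65, 68, 66, 65, 68, 68, 61, 46, 18, 2, 0, 1, -1, -1, -1, -2, -2, -3, -1, 0, 0, -2, 1, 0, 0, 1, 0, 2, -2, 0, -1, 0, -1, 0, -3, -2, -1, -2, -1, 2, 16, 44, 64, 73, 70, 68, 71, 69, 69, 71, 72, 72]
252 [68, 70, 68, 68, 64, 69, 70, 67, 65, 60, 51, 21, 3, -2, -2, 0, -3, -1, 0, 1, 0, -1, 0, -1, -2, -2, -1, -1, -1, -1, -1, -1, -2, -3, -2, 1, 0, -4, -1, -1, -3, 0, 3, 21, 48, 67, 74, 68, 70, 68, 71, 73, 73, 72, 72]
254 [67, 66, 69, 65, 62, 67, 64, 65, 71, 66, 55, 27, 11, 1, -1, -2, -1, 0, -1, -1, -2, -2, -2, -2, -2, -1, -2, 0, -1, -2, -3, -3, -3, -5, 0, -1, -2, 0, -1, -1, 0, 0, 6, 28, 57, 71, 70, 73, 71, 73, 76, 74, 72, 71, 72]
256 [67, 65, 64, 62, 65, 65, 67, 62, 65, 65, 59, 41, 18, 3, -1, -1, -1, 1, 0, -1, -1, 0, -2, -3, -1, 0, -2, -2, -2, -3, -2, -2, -1, 0, -2, -3, 0, 1, -3, 1, 0, 3, 19, 42, 66, 69, 68, 74, 72, 76, 70, 69, 75, 68, 70]
```

View pics/s10.png

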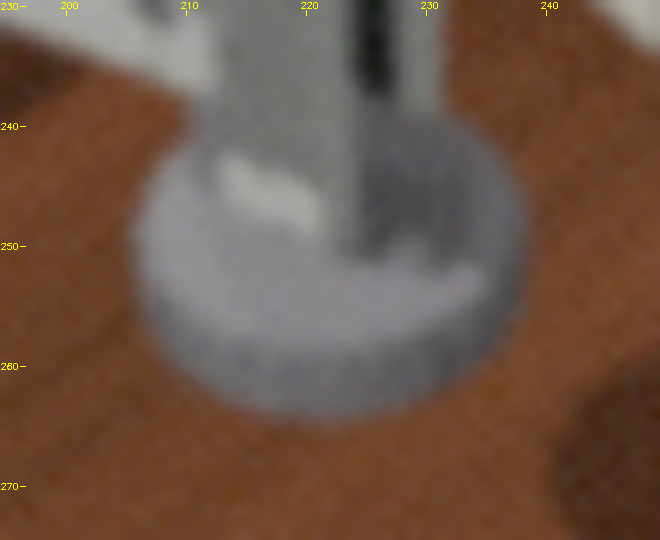

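View pics/t10.png

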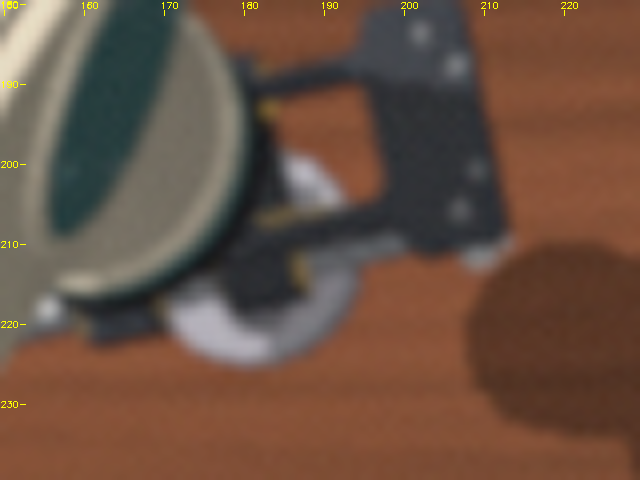

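```bash
python3 - <<'E'
from h import *
t=bot.get_image('top');cv2.imwrite('pics/t11f.png',t[:,:,::-1])
crop(t,245,135,305,185,13,'pics/t11.png')
E
```

```text
(no output)
```

View pics/t11.png

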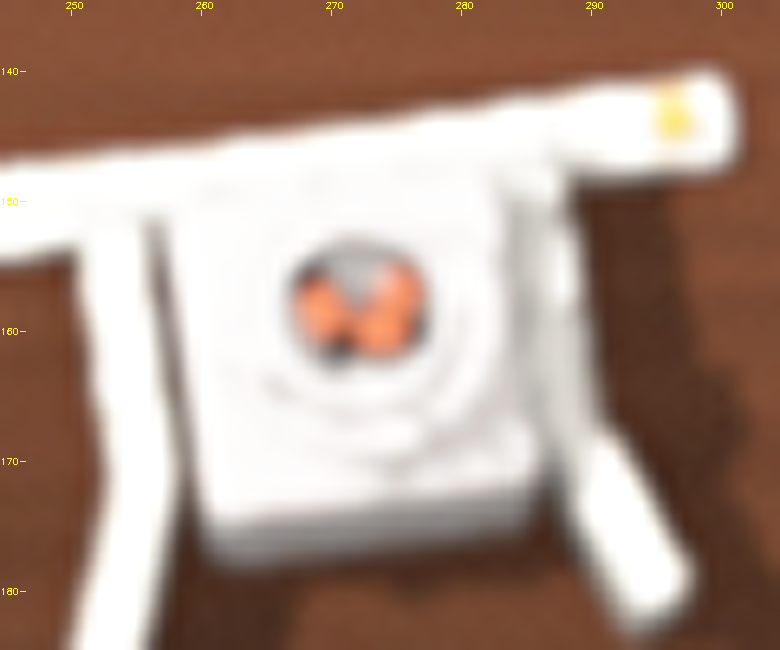

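```bash
python3 - <<'E'
from h import *
i=cv2.imread('pics/s6.png');i=cv2.resize(i[60:260,60:400],None,fx=2,fy=2,interpolation=cv2.INTER_CUBIC);i=cv2.convertScaleAbs(i,alpha=1.8,beta=-180);cv2.imwrite('pics/s6b.png',i)
i=cv2.imread('pics/t11.png');i=cv2.convertScaleAbs(i,alpha=2.2,beta=-310);cv2.imwrite('pics/t11b.png',i)
E
```

```text
(no output)
```

View pics/s6b.png

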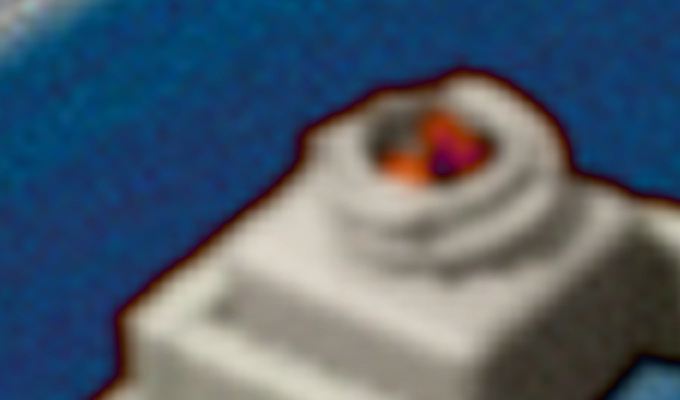

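View pics/t11b.png

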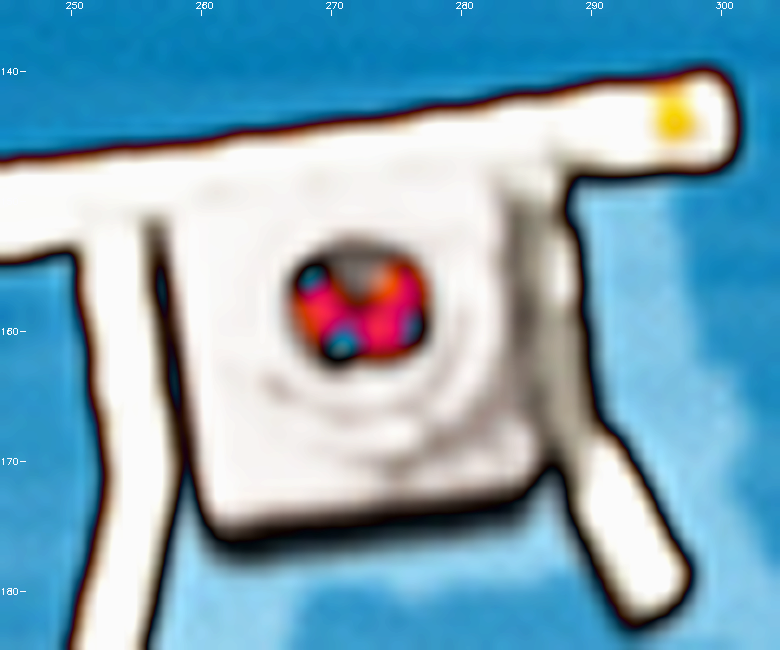

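```bash
python3 - <<'E'
from h import *
def a(P): d=P[1]-P[0];return d.round(1),np.degrees(np.arctan2(d[1],d[0])),P.round(1).tolist()
print('front edge',a(onz('top',[(285.2,172.2),(261.5,174.7)],50)))
print('left edge',a(onz('top',[(260.2,172),(257.3,153)],50)))
print('right edge',a(onz('top',[(285.3,169),(282.7,151)],50)))
print('wall back',a(onz('top',[(298.5,139.8),(240,146.8)],6)))
print('screws',a(onz('top',[(296.3,143.6),(241,151.3)],6)))
print('hole',onz('top',[(272.05,157.7)],70))
E
python3 d.py 626.5 7 120 1.68
```

```text
front edge (array([-4.7, 60.9,  0. ]), np.float64(94.44128908061572), [[593.4, -26.3, 50.0], [588.7, 34.5, 50.0]])
left edge (array([50.3,  6. ,  0. ]), np.float64(6.840224452227362), [[595.8, 37.6, 50.0], [646.2, 43.7, 50.0]])
right edge (array([47.8,  4.8,  0. ]), np.float64(5.785715251589443), [[601.8, -26.9, 50.0], [649.5, -22.1, 50.0]])
wall back (array([-14.8, 158.3,   0. ]), np.float64(95.35867807799059), [[690.8, -68.3, 6.0], [676.0, 90.0, 6.0]])
screws (array([-17. , 149.4,   0. ]), np.float64(96.47934142394934), [[680.4, -61.9, 6.0], [663.4, 87.5, 6.0]])
hole [[627.69687235   6.60781965  70.        ]]
t9.72 p [492.8 230.3 119.5] phi 0.198 tilt 0.007 F [-0.4 -0.8 -0.9] T [-0.01 -0.04  0.02] w 13.6 j7 -0.99
delta [ 0.0872  0.2452 -0.0021] turn -1.482
```

```bash
python3 -m handwheel '[[[0.01,0.025,-0.01,-0.1],[0.025,0.07,-0.01,-0.22],[0.042,0.115,-0.01,-0.34],[0.055,0.155,-0.01,-0.46],[0.065,0.18,-0.01,-0.58]]]'; python3 d.py 626.8 6.8 125 1.676; python3 -c "
from cell import bot;print(bot.observe()['joints'].round(3))"
```

```text
clock: 10.13
tool_pos: [592.2, 64.3, 127.5]
ee_rot: [-0.003, 0.924, 0.382, -0.003]
ft_force: [-0.1, -0.0, 0.0]
gripper_width: 13.6
t10.13 p [592.2  64.3 127.5] phi 0.783 tilt 0.007 F [-0.1 -0.   0. ] T [ 0.   -0.05  0.02] w 13.6 j7 -0.28
delta [-0.016   0.0652  0.0021] turn -0.893
[-0.628  0.797  0.825  1.759 -0.722  0.926 -0.277]
```

```bash
python3 -m handwheel '[[[-0.004,0.015,0,-0.11],[-0.01,0.035,0,-0.23],[-0.016,0.05,0,-0.35],[-0.016,0.06,0,-0.47],[-0.016,0.065,0,-0.59]]]'; python3 d.py 626.8 6.8 125 1.676;  python3 -m handwheel '[[[0,0,0,-0.11],[0,0,0,-0.22],[0,0,0,-0.30],[0,0,0,-0.30]]]'; python3 d.py 626.8 6.8 112 1.676;python3 -c "
from cell import bot;print(bot.observe()['joints'].round(3))"
```

```text
clock: 10.55
tool_pos: [626.9, 4.3, 126.2]
ee_rot: [-0.003, 0.773, 0.635, -0.002]
ft_force: [-0.3, 0.1, -0.3]
gripper_width: 13.6
t10.55 p [626.9   4.3 126.2] phi 1.376 tilt 0.008 F [-0.3  0.1 -0.3] T [-0.04 -0.11 -0.01] w 13.6 j7 0.27
delta [ 0.0024 -0.0006  0.0012] turn -0.300
clock: 10.88
tool_pos: [626.4, 4.0, 125.3]
ee_rot: [-0.004, 0.669, 0.744, -0.002]
ft_force: [-0.2, 0.4, -1.0]
gripper_width: 13.8
t10.88 p [626.4   4.  125.3] phi 1.677 tilt 0.009 F [-0.2  0.4 -1. ] T [ 0.02 -0.06 -0.05] w 13.8 j7 0.51
delta [0.0027 0.0009 0.0133] turn 0.001
[-0.381  0.76   0.572  1.665 -0.508  0.879  0.507]
```

```bash
python3 -m handwheel '[[[0.0025,0.001,0.01,0],[0.0025,0.001,0.022,0],[0.0025,0.001,0.024,0],[0.0025,0.001,0.024,0]]]'; python3 d.py 626.8 6.8 90 1.676; python3 - <<'E'
from h import *
t=bot.get_image('top');s=bot.get_image('side')
crop(t,225,125,325,200,7,'pics/t12.png');crop(s,200,150,300,235,7,'pics/s12.png')
E
```

```text
clock: 11.22
tool_pos: [625.4, 7.0, 99.2]
ee_rot: [-0.005, 0.669, 0.743, -0.004]
ft_force: [-0.7, 0.4, -0.8]
gripper_width: 13.7
t11.22 p [625.4   7.   99.2] phi 1.676 tilt 0.013 F [-0.7  0.4 -0.8] T [-0.03 -0.08 -0.03] w 13.7 j7 0.52
delta [-0.0004  0.0015  0.0092] turn 0.000
```

View pics/t12.png

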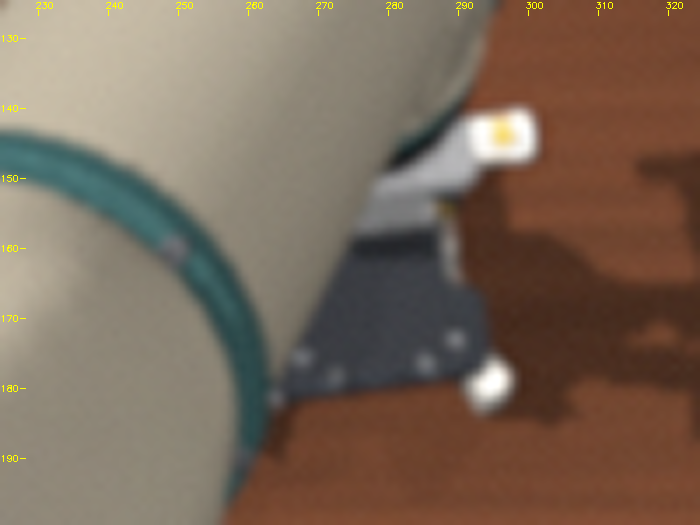

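View pics/s12.png

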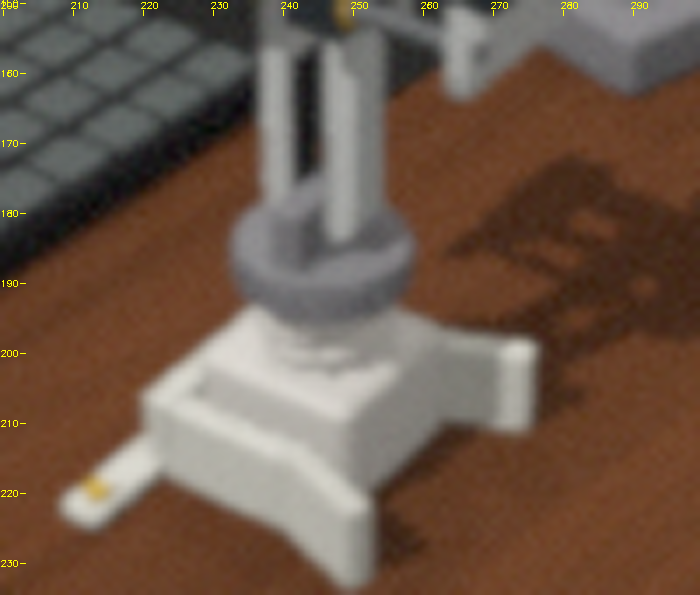

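The lid sits over the neck, centred at side (246,188). I lower it slowly until the ribs carry it.

```bash
python3 -m handwheel '[[[0,0.0012,0.002,0],[0,0.0012,0.004,0],[0,0.0012,0.006,0],[0,0.0012,0.008,0],[0,0.0012,0.009,0]]]'; python3 d.py 626.8 6.8 88.4 1.676
```

```text
clock: 11.73
tool_pos: [627.6, 6.8, 91.5]
ee_rot: [-0.004, 0.669, 0.744, -0.003]
ft_force: [0.6, 0.4, -0.7]
gripper_width: 13.5
t11.73 p [627.6   6.8  91.5] phi 1.677 tilt 0.010 F [ 0.6  0.4 -0.7] T [-0.06 -0.05  0.03] w 13.5 j7 0.53
delta [ 0.0001 -0.0007  0.0031] turn 0.001
```

```bash
python3 -m handwheel '[[[0,-0.0005,0.0015,0],[0,-0.0005,0.003,0],[0,-0.0005,0.004,0],[0,-0.0005,0.004,0]]]'; python3 d.py 626.8 6.8 88.4 1.676
```

```text
clock: 12.07
tool_pos: [627.0, 6.7, 87.9]
ee_rot: [-0.004, 0.669, 0.743, -0.003]
ft_force: [-0.8, 0.3, 2.2]
gripper_width: 13.5
t12.07 p [627.    6.7  87.9] phi 1.677 tilt 0.010 F [-0.8  0.3  2.2] T [-0.01  0.19 -0.05] w 13.5 j7 0.53
delta [ 0.0001 -0.0002 -0.0005] turn 0.001
```

```bash
python3 -m handwheel '[[[0,0,0.001,0],[0,0,0.001,0],[0,0,0.001,0],[0,0,0.001,0]]]'; python3 d.py 626.8 6.8 88.4 1.676;python3 - <<'E'
from h import *
t=bot.get_image('top');s=bot.get_image('side')
crop(s,200,150,300,235,7,'pics/s13.png')
E
```

```text
clock: 12.4
tool_pos: [627.1, 6.7, 87.8]
ee_rot: [-0.005, 0.669, 0.743, -0.002]
ft_force: [-2.4, -0.8, 6.7]
gripper_width: 13.5
t12.40 p [627.1   6.7  87.8] phi 1.677 tilt 0.010 F [-2.4 -0.8  6.7] T [0.02 0.46 0.02] w 13.5 j7 0.53
delta [ 0.0001 -0.0003 -0.0006] turn 0.001
```

View pics/s13.png

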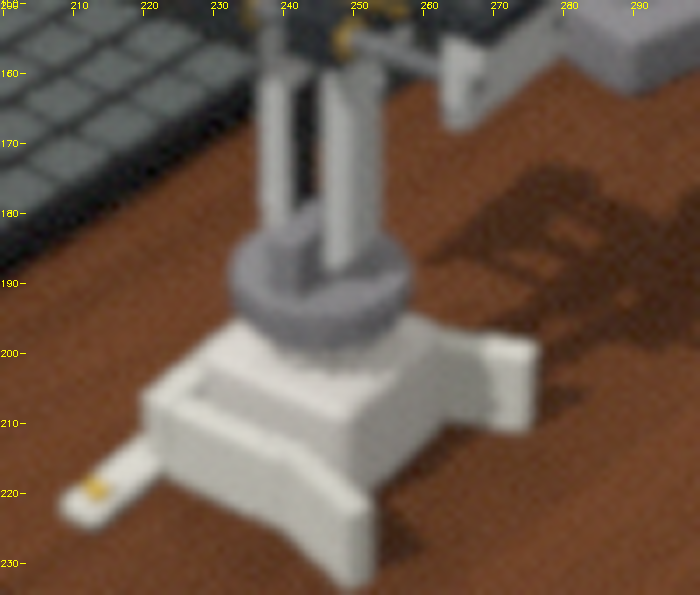

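The lid is riding level on the ribs at side (245,190), 6.7 N upward at 87.8 mm. I turn it back anticlockwise.

```bash
python3 -m handwheel '[[[0,0,-0.0005,-0.1],[0,0,-0.0005,-0.2],[0,0,-0.001,-0.3],[0,0,-0.001,-0.4],[0,0,-0.0015,-0.5]]]'; python3 d.py 626.8 6.8 80 2.676
```

```text
clock: 12.92
tool_pos: [626.9, 6.3, 89.2]
ee_rot: [-0.005, 0.462, 0.887, -0.001]
ft_force: [0.2, 0.2, -1.3]
gripper_width: 14.1
t12.92 p [626.9   6.3  89.2] phi 2.181 tilt 0.010 F [ 0.2  0.2 -1.3] T [ 0.01 -0.12 -0.01] w 14.1 j7 0.92
delta [0.0004 0.0003 0.0092] turn -0.495
```

```bash
python3 -m handwheel '[[[0,0,0,-0.1],[0,0,0,-0.2],[0,0,0,-0.3],[0,0,0,-0.4],[0,0,0,-0.5]]]'; python3 d.py 626.8 6.8 80 2.676
```

```text
clock: 13.33
tool_pos: [626.9, 6.2, 89.0]
ee_rot: [-0.005, 0.226, 0.974, -0.0]
ft_force: [-0.2, -0.0, -1.4]
gripper_width: 13.6
t13.33 p [626.9   6.2  89. ] phi 2.686 tilt 0.010 F [-0.2 -0.  -1.4] T [-0.02 -0.12  0.02] w 13.6 j7 1.30
delta [0.0002 0.0006 0.0091] turn 0.010
```

Turned 1.0 rad back with no load. Now press down into the thread start.

```bash
python3 -m handwheel '[[[0,0.0005,0.002,0],[0,0.0005,0.004,0],[0,0.0005,0.006,0],[0,0.0005,0.008,0],[0,0.0005,0.0085,0]]]'; python3 d.py 626.8 6.8 80 2.676
```

```text
clock: 13.75
tool_pos: [626.9, 6.6, 81.4]
ee_rot: [-0.005, 0.227, 0.974, -0.0]
ft_force: [-3.2, 0.1, 10.9]
gripper_width: 13.4
t13.75 p [626.9   6.6  81.4] phi 2.684 tilt 0.010 F [-3.2  0.1 10.9] T [ 0.06  0.59 -0.04] w 13.4 j7 1.30
delta [0.0002 0.0001 0.0014] turn 0.008
```

```bash
python3 -m handwheel '[[[0,0,0.001,0],[0,0,0.001,0],[0,0,0.001,0]]]'; python3 d.py 626.8 6.8 80 2.676; python3 - <<'E'
from h import *
s=bot.get_image('side')
crop(s,200,150,300,235,7,'pics/s14.png')
E
```

```text
clock: 14.0
tool_pos: [627.0, 6.7, 81.4]
ee_rot: [-0.005, 0.227, 0.974, -0.0]
ft_force: [-2.7, -0.1, 8.4]
gripper_width: 13.4
t14.00 p [627.    6.7  81.4] phi 2.683 tilt 0.010 F [-2.7 -0.1  8.4] T [0.03 0.43 0.03] w 13.4 j7 1.30
delta [0.0002 0.     0.0014] turn 0.007
```

View pics/s14.png

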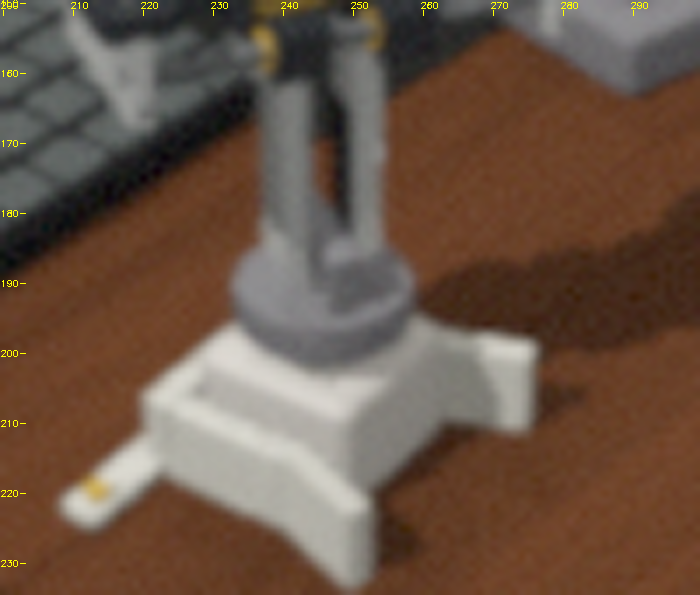

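The lid has dropped level into the thread start (side (245,192), lower than before). Now tighten clockwise.

```bash
python3 -m handwheel '[[[0,0,0.0008,0.1],[0,0,0.0011,0.2],[0,0,0.0014,0.3],[0,0,0.0017,0.4],[0,0,0.002,0.5]]]'; python3 d.py 626.8 6.8 78 0.826
```

```text
clock: 14.47
tool_pos: [628.8, 7.3, 80.3]
ee_rot: [-0.003, 0.464, 0.886, -0.0]
ft_force: [0.8, 0.7, 2.4]
gripper_width: 14.0
t14.47 p [628.8   7.3  80.3] phi 2.178 tilt 0.006 F [0.8 0.7 2.4] T [-0.01 -0.41  0.05] w 14.0 j7 0.92
delta [ 0.0007 -0.0019  0.0023] turn 1.352
```

```bash
python3 -m handwheel '[[[0,0,0.0003,0.1],[0,0,0.0006,0.2],[0,0,0.0009,0.3],[0,0,0.0012,0.4],[0,0,0.0015,0.5]]]'; python3 d.py 626.8 6.8 78 0.826
```

```text
clock: 14.88
tool_pos: [628.6, 6.6, 78.8]
ee_rot: [-0.003, 0.671, 0.742, -0.002]
ft_force: [-0.8, -1.4, -0.0]
gripper_width: 13.7
t14.88 p [628.6   6.6  78.8] phi 1.671 tilt 0.006 F [-0.8 -1.4 -0. ] T [-0.49  0.23  0.09] w 13.7 j7 0.53
delta [ 0.0003 -0.0018  0.0008] turn 0.845
```

```bash
python3 -m handwheel '[[[0,-0.0005,0.0003,0.1],[0,-0.0005,0.0006,0.2],[0,-0.0005,0.0008,0.3],[0,-0.0005,0.001,0.4],[0,-0.0005,0.001,0.5]]]'; python3 d.py 626.8 6.8 78 0.826
```

```text
clock: 15.3
tool_pos: [628.2, 6.6, 78.4]
ee_rot: [-0.002, 0.835, 0.55, -0.002]
ft_force: [-1.3, 0.5, 5.3]
gripper_width: 13.4
t15.30 p [628.2   6.6  78.4] phi 1.166 tilt 0.006 F [-1.3  0.5  5.3] T [-0.01  0.42  0.09] w 13.4 j7 0.14
delta [-0.0004 -0.0013  0.0005] turn 0.340
```

```bash
python3 -m handwheel '[[[0,0,0.0003,0.1],[0,0,0.0005,0.2],[0,0,0.0005,0.28],[0,0,0.0005,0.36],[0,0,0.0005,0.36]]]'; python3 d.py 626.8 6.8 78 0.826; python3 - <<'E'
from h import *
s=bot.get_image('side')
crop(s,200,150,300,235,7,'pics/s15.png')
E
```

```text
clock: 15.72
tool_pos: [626.6, 7.5, 78.4]
ee_rot: [-0.002, 0.92, 0.391, -0.004]
ft_force: [-6.3, 2.0, 9.0]
gripper_width: 13.7
t15.72 p [626.6   7.5  78.4] phi 0.804 tilt 0.009 F [-6.3  2.   9. ] T [0.3  1.2  0.56] w 13.7 j7 -0.15
delta [-0.0004  0.0006  0.0004] turn -0.022
```

View pics/s15.png

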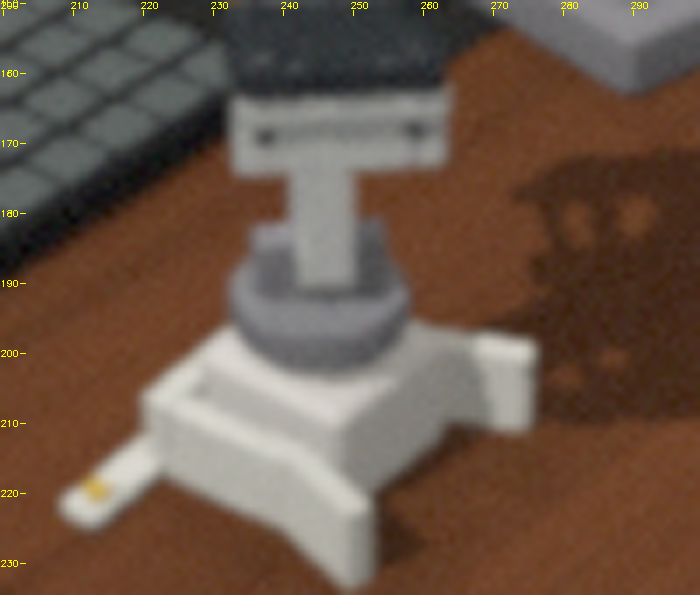

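```bash
python3 -m handwheel '[[[0,0,0.0003,0.06],[0,0,0.0003,0.12],[0,0,0.0003,0.12]]]'; python3 d.py 626.8 6.8 78 0.776
```

```text
clock: 16.02
tool_pos: [624.8, 8.3, 78.4]
ee_rot: [-0.003, 0.942, 0.336, -0.006]
ft_force: [-5.1, 2.1, 7.8]
gripper_width: 14.1
t16.02 p [624.8   8.3  78.4] phi 0.686 tilt 0.013 F [-5.1  2.1  7.8] T [0.14 1.24 0.66] w 14.1 j7 -0.25
delta [0.0006 0.0024 0.0004] turn -0.090
```

Torque has risen to 0.66 N m at ~0.9–1.0 rad past crosswise: on the stop. I let go.

```bash
python3 -m handwheel '[[[0,0,0,0],[0,0,0,0],[0,0,0,0],[0,0,-0.001,0],[0,0,-0.002,0]]]' 0.5; python3 d.py;python3 -m handwheel '[[[0,0,-0.01,0],[0,0,-0.03,0],[0,0,-0.06,0],[0,0,-0.095,0],[0,0,-0.12,0]]]'; python3 d.py 450 -200 250 0.7
```

```text
clock: 16.43
tool_pos: [625.0, 8.3, 80.4]
ee_rot: [-0.003, 0.942, 0.336, -0.006]
ft_force: [-1.3, 1.0, -0.3]
gripper_width: 44.2
t16.43 p [625.    8.3  80.4] phi 0.686 tilt 0.013 F [-1.3  1.  -0.3] T [ 0.03 -0.05 -0.01] w 44.2 j7 -0.25
clock: 16.85
tool_pos: [627.3, 7.2, 203.8]
ee_rot: [-0.002, 0.942, 0.336, -0.004]
ft_force: [-0.8, 0.4, -0.2]
gripper_width: 47.0
t16.85 p [627.3   7.2 203.8] phi 0.685 tilt 0.010 F [-0.8  0.4 -0.2] T [-0.02 -0.09 -0.02] w 47.0 j7 -0.36
delta [-0.2687  0.048  -0.0447] turn -0.015
```

```bash
python3 -m handwheel '[[[-0.03,0.02,-0.02,0],[-0.07,0.05,-0.03,0],[-0.11,0.08,-0.04,0],[-0.15,0.1,-0.04,0],[-0.18,0.12,-0.04,0]]]'; python3 d.py; python3 - <<'E'
from h import *
t=bot.get_image('top');s=bot.get_image('side')
cv2.imwrite('pics/t16f.png',t[:,:,::-1])
crop(t,235,130,310,190,10,'pics/t16.png');crop(s,200,150,300,235,7,'pics/s16.png')
E
```

```text
clock: 17.27
tool_pos: [569.2, -185.4, 245.5]
ee_rot: [-0.001, 0.942, 0.336, -0.004]
ft_force: [0.6, -0.5, -0.9]
gripper_width: 47.4
t17.27 p [ 569.2 -185.4  245.5] phi 0.685 tilt 0.008 F [ 0.6 -0.5 -0.9] T [-0.   -0.05 -0.02] w 47.4 j7 -0.07
```

View pics/t16.png

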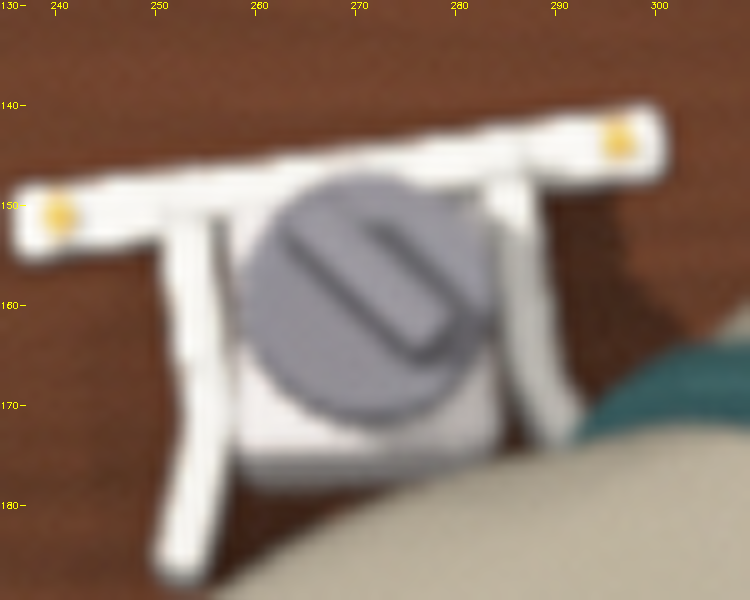

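View pics/s16.png

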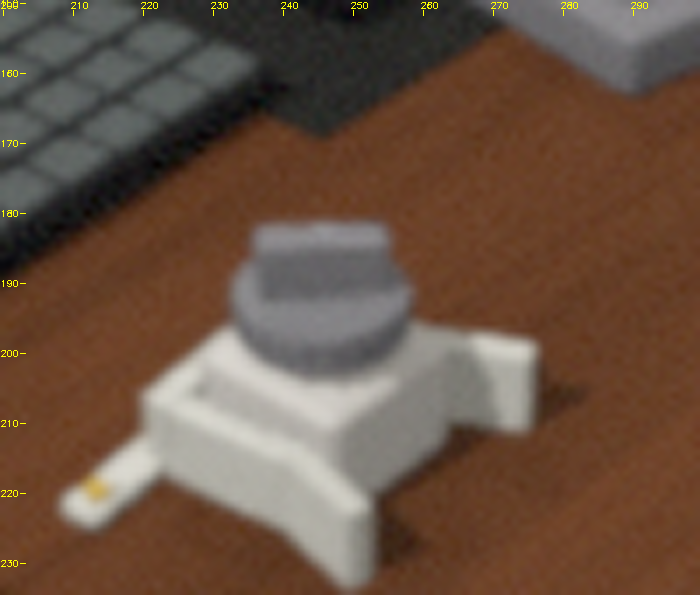

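```bash
python3 - <<'E'
from h import *
def a(P): d=P[1]-P[0];return d.round(1),(np.arctan2(d[1],d[0])).round(3),P.round(1).tolist()
print(a(onz('top',[(275.5,165),(263.5,153)],74)),a(onz('top',[(281,160),(272.3,152)],98)))
print(a(onz('side',[(236,185.5),(255,185.2)],98)),a(onz('side',[(237.4,192.4),(255.2,191.9)],74)))
# predicted silhouettes for lid seated at (c) and z
th=np.linspace(0,2*np.pi,361)
def sil(n,c):
    P=np.vstack([np.c_[c[0]+32*np.cos(th),c[1]+32*np.sin(th),0*th+z] for z in (c[2],c[2]+17)])
    q=proj(n,P);return np.r_[q.min(0),q.max(0)].round(1)
for zz in (57,60,63): print(zz,sil('side',(626,7,zz)),sil('top',(626,7,zz)))
E
```

```text
(array([32. , 29.2,  0. ]), np.float64(0.74), [[607.6, -1.3, 74.0], [639.6, 27.9, 74.0]]) (array([21. , 20.7,  0. ]), np.float64(0.781), [[614.4, -14.5, 98.0], [635.4, 6.3, 98.0]])
(array([-34.9, -32.1,   0. ]), np.float64(-2.397), [[636.2, 32.4, 98.0], [601.3, 0.2, 98.0]]) (array([-32.6, -31.3,   0. ]), np.float64(-2.378), [[636.3, 27.5, 74.0], [603.7, -3.8, 74.0]])
57 [233.2 183.3 258.3 203.3] [259.3 145.7 284.6 171.8]
60 [233.2 182.3 258.3 202.4] [259.2 145.4 284.7 171.5]
63 [233.2 181.4 258.4 201.4] [259.2 145.1 284.7 171.3]
```

```bash
python3 d.py; python3 - <<'E'
from cell import bot
print(bot.finish_job())
E
```

```text
t17.37 p [ 565.8 -192.9  246.4] phi 0.671 tilt 0.010 F [ 0.1  0.7 -0.6] T [-0.03 -0.02 -0.01] w 47.2 j7 -0.08
the job is handed in; nothing more can be done
None
```

The job is handed in at 17.4 s of the 69 s allowed; no verdict was reported.

**What I did**
- **Jar:** I pushed it into the stop with two spread fingers until it met the back wall at about 28 N.
- **Lid:** I gripped the grey lid by its bar and set it level and crosswise on the ribs.
- **Thread:** I turned it back 1.0 rad, pressed it down into the thread start, then tightened it clockwise until the torque reached 0.66 N m. Then I let go and moved clear.

**Last checks**
- **Tightness:** the bar lies about 0.92 rad clockwise of crosswise, measured in both views.
- **Height:** the bar centre is about 16 mm above the rim, taken from the tool height before release. The lid looks level in the last side view.
- **Jar position:** it is still in the stop, with its front edge unmoved after tightening.
- **Contact:** the arm is clear and the wrist force is near zero.

**What disagreed or went unchecked**
- **Stop position:** the mouth measured x ≈ 626–627 mm, but my first, rougher estimate of the stop's origin gave about 621.5 mm.
- **Sideways shift:** the jar appears to have moved a few mm to the left inside the stop during tightening. The walls should keep it within the 6 mm limit.
- **Turn past the stop:** the tool itself turned to about 0.99 rad, so the pads probably twisted slightly on the bar at the stop.
- **Tool tilt:** pushing the jar tilted the tool by about 0.05 rad. I removed this at the arm's outer reach before gripping the lid.
- **Bystanders:** I kept clear of the coil, battery and meter, but took no final measurement of them.

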